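Set up the sharpening slope

TASK

Set up the sharpening slope: lay the whetstone flat and gently on the hinged deck, lengthwise between its two cleats, and slide the wooden wedge, thin end first, straight in along the base under the middle of the deck's free end until the brass pointer on the deck is level with the brass tip of the index clip on the post. Leave the wedge in place carrying the deck, do not shift the clip, and do not disturb the chisel and the tea glass.

Things in the scene. Friction and masses are not known exactly. Their poses are not given: they have to be found in the camera images.
- runway (a point): Point on top of the fixed wooden base plank (150 x 380 x 12 mm) of the slope, mid-width, in the middle of its open part where the wedge runs, 60 mm from the plank's end. y runs along the plank from hinge to open end, x across it (-x: the near side, towards the robot), z up. The lowered deck's free edge is 60 mm from here towards -y.
- bed (a point): Middle of the stone's bed (cork pad) on top of the hinged deck, a pale board 110 wide, 235 long, 14 mm thick. y: along the deck from hinge to free end; z: out of its top. Two cleats across it, 8 mm high, have their inner faces 79 mm from here at +y and -y; the long sides are open. Hinge axis: in the top face, 110 mm from here at -y. Lowered, the deck is level, its top 36 mm above the table.
- free_edge (a point): Middle of the lower edge of the deck's free end, 125 mm along +y from the bed's middle, 14 mm below the deck's top; axes as the bed's. Lowered it is 10 mm above the plank. The deck (0.45 kg) turns freely and falls back by its weight; it rides on the wedge here, at the wedge's thickness above the plank. Nothing stands under it within 150 mm of this edge.
- pointer_tip (a point): Tip of the flat brass pointer (2.4 mm thick; this point is half-way up it) on the near long edge of the deck, 66 mm from its middle line, 191.5 mm from the hinge axis. It rises with the deck, 0.81 mm for each mm that the free edge rises.
- clip_tip (a point): Tip of the brass index clip (2.4 mm thick; this point is half-way up it) on the scaled metal post (its top 82 mm above the table) at the near side of the base, right beside the pointer. Its height is the mark: 6 to 24 mm above the lowered pointer. Friction holds it; it is to stay where it is.
- wedge_mid (a point): Loose wooden wedge 180 long, 42 mm wide, upright sides, flat underside, 4 mm thick at the thin end, 52.6 at the thick end (0.27 more per mm), 0.16 kg. This point: half-way along, mid-width, 14 mm above the underside. y along it: thin end at -90, thick end at +90 mm; z up. Grip it across the width near the thick end (58 mm from here at +y, 44 mm high there). It does not slip back when let go.
- whetstone_mid (a point): Loose whetstone: a plain two-layer bar, 50 mm (x) by 150 mm (y) by 22 mm (z), about 0.33 kg. This point is its centre, half-way up. Either end may point to the hinge.
- chisel_mid (a point): Bystander: a carving chisel with a dark turned handle, 26 x 235 (y) x 26 mm, lying beyond the slope; this point is its middle, half-way up. To be left alone.
- glass_mid (a point): Bystander: an upright tea glass, 63 mm wide, 88 mm high; this point is its middle, half-way up. To be left alone.
Mind the look-alikes: they are no part of the job. There is more than one size of the part that bears whetstone_mid; the job needs the smaller.

How it is judged (in metres and radians):
At the end, for the whole second after the job is handed in: Pointer level with the clip tip within 2.5 mm, the deck resting on the wedge; the wedge flat on the base, along it within 12 degrees, within 25 mm of its middle line; the whetstone flat on the deck between the cleats, along it within 12 degrees, within 30 mm of its middle line (z of pointer_tip in the frame of clip_tip between -0.0025 and 0.0025 m and contact force between wedge and deck above 0.5 N and x of wedge_mid in the frame of runway between -0.025 and 0.025 m and angle between the y axis of wedge_mid and the y axis of runway, either way round below 0.21 rad and angle between wedge_mid's own z axis and vertical below 0.06 rad and y of whetstone_mid in the frame of bed between -0.008 and 0.008 m and x of whetstone_mid in the frame of bed between -0.03 and 0.03 m and z of whetstone_mid in the frame of bed between 0.008 and 0.014 m and angle between the z axis of whetstone_mid and the z axis of bed, either way round below 0.035 rad and angle between the y axis of whetstone_mid and the y axis of bed, either way round below 0.21 rad); the robot touches nothing.
It fails at once if the index clip is shifted (distance of clip_tip from where it was at the start of the episode above 0.003 m).
It fails at once if the whetstone is dropped (linear speed of whetstone above 0.5 m/s and contact force between the fingers and whetstone below 0.3 N).
It fails at once if the chisel is disturbed (distance of chisel_mid from where it was at the start of the episode above 0.02 m).
It fails at once if the tea glass is disturbed (distance of glass_mid from where it was at the start of the episode above 0.02 m).
It also fails if it takes over 72 s, if anything falls off the work surface, if the arm or the gripper's body presses on something with over 40 N, if the wrist force passes 120 N, or if a joint passes its speed limit or range.

ROBOT

A 7-joint arm with a two-finger parallel gripper is mounted at the origin on the work surface; the furniture and walls round the work are solid. World frame = base frame: x ahead of the robot, y to its left, z up, the work surface at z = 0. Lengths are in m, angles in degrees, forces in N, time in s.
With the tool pointing down it reaches from about 0.425 to 0.875 m from the base axis. Payload 4.7 kg.
Tool frame: the origin (TCP) lies midway between the tips of the shut fingers; the grasp point (between the pads) lies 19 mm behind it (env.grip_depth is the distance from the TCP to the grasp point, in m); z points along the fingers, y is the line along which they close (so a half turn about z gives the same grasp; the last joint's range is limited). The gripper opens to 87 mm and grips with 3 to 60 N. Pads are 19 mm wide; open, the fingers measure 117 mm over their backs; the gripper's body (75 mm by 190 mm) begins 51 mm behind the grasp point.
Start: joints at [-75.224, 18.392, -4.016, 83.108, 1.295, 78.541, -3.26], TCP at [0.157, 0.631, 0.223] pointing down, gripper open.
Joint ranges: [-163.93, 163.93], [-17.29, 119.83], [-79.2, 71.16], [3.27, 140.29], [-89.18, 269.18], [5.43, 117.66], [-154.24, 154.24]. Speed limits (degrees/s): [147.25, 147.25, 180, 180, 180, 180, 180].

INTERFACE

Orientations are given as [roll, pitch, yaw] about the fixed x, y, z axes, in that order (R = Rz(yaw) Ry(pitch) Rx(roll)).
In Python, from cell import get_obs, optics, env, nets gives the robot as it stands.
- The arm moves only by the shell command python3 -m creep 'ROWS' [FORCE]. ROWS is JSON, a list of rows, each an object of numbers: "wx", "wy", "wz": the turn, a rotation vector about the tool's x, y, z in degrees; "tx", "ty", "tz": the shift along the tool's x, y, z in mm; "gripper": the opening, from -1 (shut) to 1 (fully open). A call has 1 to 5 rows; each row is the pose to reach, as a shift and turn from the pose commanded when the call began, along the tool's axes at that moment; what a row does not reach only later rows make up. A row lasts 1/12 s, in which the tool goes at most 41.7 mm and 7.16 degrees, less where a joint would pass 70% of its speed; a pose out of reach is approached as far as the arm can. A call with a gripper value outside its range is refused whole. The fingers move at their own pace and stop on an object; FORCE is the grip in N (left out, the last holds). Time passes only in rows, so rows that repeat a pose let the fingers close. It gives the time, the measured TCP pose, the force, the opening and the grip force at its end, in the units of the state.
- get_obs(): the state, without advancing time (a new reading comes with each control period).
- optics.read_camera(name): name is "side" or "top"; returns (picture, depth): 480x640x3 uint8, red, green, blue; 480x640 float32, m along the optical axis (not along the pixel's ray), 0 where there is no reading.
- optics.camera_info(name): a dict with "fovy" (degrees; the focal length in pixels is half the picture's height over the tangent of half this angle, whatever the lens; pixels are square), "cx", "cy" (the principal point, pixels), "R" (3x3) and "t" (3): a world point X has camera coordinates R X + t. Camera axes: x right, y down, z forward; pixel columns grow to the right and rows downward; lengths in m; the calibration is good to about 2 mm. A picture is of the moment at which its call begins. camera_info takes no time and is no camera call.
- env.sign_off(): hands the job in; it is judged then, once.
Trained networks look in the newest picture that a camera, given by its name, has taken for a name from the list of things; names that differ only in an ending like _2 or _b are one class to them, and where a whole thing is asked for, a point or a joint stands for the part that bears it (a point fixed in the world has none). Each returns a list of dicts, best first, with "confidence" (0 to 1); they miss things now and then, are a little off and sometimes report something else, mostly with a low value. They report only what shows in the picture. A call takes as long as a camera call. They do not tell look-alikes from the thing itself.
- nets.look_for(query, camera): "point" ([x, y, z] in m, in world coordinates, good to about 4 mm: the middle of the surface that is visible of it).
- nets.place_of(query, camera): "point" ([x, y, z] in m, in world coordinates, good to about 4 mm: a listed point, or the origin of a listed thing).
The state is a dict: "time_s": time; "qpos": joint angles; "joint_velocities": joint speeds; "effort": joint torques, N m; "tool_pos": TCP position; "tool_rot": TCP orientation; "force": force on the tool from outside, world axes, zero at the start; "wrist_torque": the same for the moment, N m; "grip_width": finger opening in m; "grasp_force": force on a finger pad.
Only numpy, scipy, OpenCV 4.12 (cv2) and the standard library are available. Lean on these libraries where they do the work, as an engineer would, in place of code of your own. Each camera call takes 0.05 s, during which the arm holds its last target. There are 200 camera calls.

## Working session

There is one attempt and no reset: what is moved stays moved. The work goes in short steps, Python scripts to look and compute and a shell command to move; the robot and the scene stay as the last step left them, time stands still between calls to the robot, and variables do not carry over. Pictures are saved under pics/ and viewed, at most 10 in all, crops included, and the job is handed in when it is done.

```bash
ls; mkdir -p pics; cat > h.py <<'E'
import numpy as np, cv2
from cell import get_obs, optics, env, nets
from scipy.spatial.transform import Rotation as Ro
def cam(n):
    i=optics.camera_info(n); f=240/np.tan(np.radians(i['fovy']/2)); return f,i['cx'],i['cy'],np.array(i['R']),np.array(i['t'])
def cloud(n,depth):
    f,cx,cy,R,t=cam(n); v,u=np.mgrid[:480,:640]
    P=np.stack([(u-cx)/f*depth,(v-cy)/f*depth,depth],-1); return (P-t)@R
def proj(n,X):
    f,cx,cy,R,t=cam(n); p=R@np.array(X)+t; return np.round([f*p[0]/p[2]+cx,f*p[1]/p[2]+cy],1)
E
python3 - <<'E'
from h import *
for n in ['top','side']:
    im,d=optics.read_camera(n); cv2.imwrite(f'pics/{n}0.png',im[...,::-1]); np.save(f'{n}0.npy',d)
    i=optics.camera_info(n); print(n,i['fovy'],-np.array(i['R']).T@np.array(i['t']), i.keys())
    for q in ['runway','bed','free_edge','pointer_tip','clip_tip','wedge_mid','whetstone_mid','chisel_mid','glass_mid']:
        for r in nets.place_of(q,n): print(q,np.round(r['point'],4),round(r['confidence'],2),proj(n,r['point']))
print(get_obs()['time_s'],get_obs()['tool_rot'],env.grip_depth)
E
```

```text
pics
top 50.783390400568514 [0.35410671 0.03591397 1.19283361] dict_keys(['fovy', 'cx', 'cy', 'R', 't'])
runway [0.5438 0.1318 0.013 ] 0.69 [287.4 226.9]
bed [ 0.5702 -0.0473  0.036 ] 0.87 [364.  215.9]
bed [0.5535 0.0748 0.0238] 0.23 [311.5 222.6]
free_edge [0.5547 0.0756 0.0214] 0.96 [311.2 222.3]
free_edge [0.6933 0.3471 0.0427] 0.58 [197.2 160.1]
pointer_tip [0.4935 0.0204 0.0252] 0.69 [334.1 248.5]
clip_tip [0.5524 0.0745 0.0215] 0.66 [311.6 223.3]
clip_tip [ 0.7226 -0.0798  0.0094] 0.55 [377.5 156.2]
wedge_mid [ 0.5346 -0.3062  0.01  ] 0.66 [472.8 235.2]
whetstone_mid [0.4292 0.3706 0.0114] 0.92 [183.9 273. ]
whetstone_mid [ 0.3202 -0.116   0.0139] 0.69 [391.9 325.5]
chisel_mid [ 0.7241 -0.0766  0.0116] 0.74 [376.2 155.3]
glass_mid [0.692  0.3465 0.0446] 0.9 [197.3 160.4]
side 43.15486120573813 [-0.03700301 -1.33243223  0.83310189] dict_keys(['fovy', 'cx', 'cy', 'R', 't'])
runway [0.545  0.1334 0.0145] 0.85 [327.1 233.9]
bed [ 0.5686 -0.0485  0.0382] 0.75 [360.4 253.6]
free_edge [0.5566 0.0725 0.0214] 0.91 [338.8 240.2]
pointer_tip [0.4972 0.0199 0.03  ] 0.77 [326.2 249.6]
clip_tip [0.4925 0.0201 0.0498] 0.63 [324.5 243.5]
wedge_mid [ 0.5338 -0.3043  0.0158] 0.82 [392.1 314.7]
wedge_mid [0.4317 0.3724 0.008 ] 0.32 [266.5 209.7]
whetstone_mid [0.4323 0.3708 0.0087] 0.85 [266.8 209.7]
whetstone_mid [ 0.3246 -0.1184  0.0137] 0.55 [281.8 293.1]
chisel_mid [ 0.7234 -0.0776  0.0099] 0.59 [416.  257.1]
glass_mid [0.686  0.3429 0.0464] 0.75 [343.5 190.4]
1.0 [1.79996474e+02 2.87707612e-03 1.66030090e+02] 0.0187
```

View pics/top0.png

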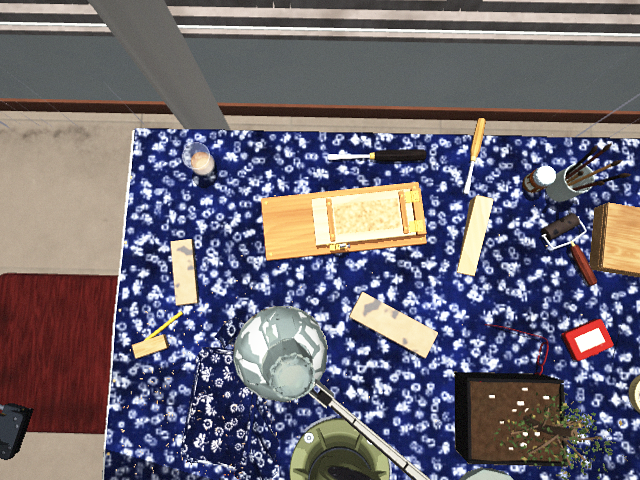

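View pics/side0.png

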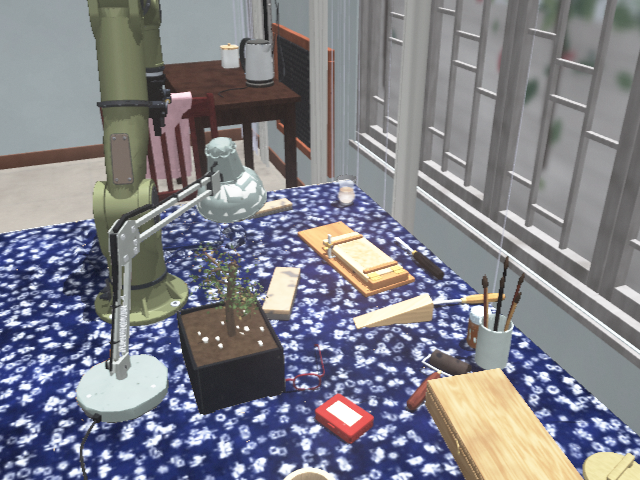

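Top view: two stone candidates, at (184,272) and (393,325); a small block at (150,345) is a further look-alike. The wedge is at (475,235), the slope at (343,222), the glass at (198,160), the chisel at (376,156), and the lamp (solid, overhead) at (280,350). Next I'll measure both bars, the wedge, the slope and the lamp.

```bash
python3 - <<'E'
from h import *
d=np.load('top0.npy'); P=cloud('top',d); ok=d>0
im=cv2.imread('pics/top0.png'); hsv=cv2.cvtColor(im,cv2.COLOR_BGR2HSV)
def rect(name,box,zmin,zmax):
    u0,u1,v0,v1=box; m=np.zeros_like(ok); m[v0:v1,u0:u1]=1; m&=ok&(P[...,2]>zmin)&(P[...,2]<zmax)
    n,l,s,c=cv2.connectedComponentsWithStats(m.astype(np.uint8)); k=1+s[1:,4].argmax(); m=l==k
    Q=P[m]; r=cv2.minAreaRect((Q[:,:2]*1000).astype(np.float32)); print(name,m.sum(),np.round(r[0],1),np.round(r[1],1),round(r[2],1),'z pct',np.round(np.percentile(Q[:,2],[2,50,98])*1000,1)); return m
rect('A',(160,210,225,315),.012,.04)
rect('B',(335,450,280,365),.012,.04)
rect('small',(125,175,325,365),.006,.04)
mw=rect('wedge',(450,500,185,285),.006,.08)
rect('wedgethick',(450,500,185,285),.035,.08)
rect('wedgelow',(450,500,185,285),.006,.02)
rect('plank',(245,440,170,270),.007,.1)
rect('deck',(245,440,170,270),.03,.1)
rect('lamp',(225,335,295,410),.1,1)
rect('lamphi',(225,440,295,480),.3,1)
rect('glass',(175,225,135,180),.03,1)
for n,uv in dict(table1=(340,280),table2=(230,250),table3=(440,260)).items(): print(n,np.round(P[uv[1]-3:uv[1]+4,uv[0]-3:uv[0]+4,2].mean()*1000,1))
ds=np.load('side0.npy'); S=cloud('side',ds)
m=np.zeros_like(ok); m[138:222,195:268]=1; m&=(S[...,0]>.1)&(S[...,0]<.5)&(S[...,2]>.1)&(ds>0); Q=S[m]; print('lamp side',np.round(np.percentile(Q,[1,50,99],axis=0),3))
c=cv2.resize(im[180:310,160:460],(780,338),interpolation=cv2.INTER_CUBIC)
c2=cv2.resize(im[280:365,335:450],(345,255),interpolation=cv2.INTER_CUBIC)
s=cv2.imread('pics/side0.png')[215:305,290:430]; c3=cv2.resize(s,(390,255),interpolation=cv2.INTER_CUBIC)
cv2.imwrite('pics/crop1.png',np.vstack([c,np.hstack([c2,c3,np.zeros((255,45,3),np.uint8)])]))
E
```

```text
A 1420 [433.2 369.1] [150.5  51.7] 8.7 z pct [16.5 21.7 26.4]
B 2495 [ 324.2 -117.4] [194.8  65.2] 63.0 z pct [23.8 28.7 33.5]
small 501 [264.4 439.4] [38.9 77.5] 20.2 z pct [ 7.9 17.2 21.5]
wedge 1575 [ 530.7 -319.7] [ 74.8 180.5] 78.4 z pct [ 6.7 27.7 52.3]
wedgethick 540 [ 584.9 -316. ] [42.8 75.7] 79.2 z pct [35.6 43.6 53.9]
wedgelow 456 [ 509.9 -303. ] [ 50.6 133.1] 78.4 z pct [ 6.4 12.7 19.7]
plank 9953 [563.    1.4] [152.7 379.7] 7.7 z pct [ 8.2 32.3 45.1]
deck 5196 [563.2 -58.5] [127.2 258. ] 7.4 z pct [31.5 36.4 47. ]
lamp 7435 [268.5 118.6] [180.  191.6] 3.7 z pct [187.2 252.4 351.9]
lamphi 1977 [246.   91.9] [84.3 89.2] 4.1 z pct [301.9 343.1 353.6]
glass 745 [691.8 339.7] [62.5 61.7] 8.7 z pct [31.8 53.4 88.5]
table1 -0.9
table2 0.9
table3 0.4
lamp side [[ 0.159 -0.029  0.156]
 [ 0.248  0.057  0.241]
 [ 0.345  0.122  0.353]]
```

View pics/crop1.png

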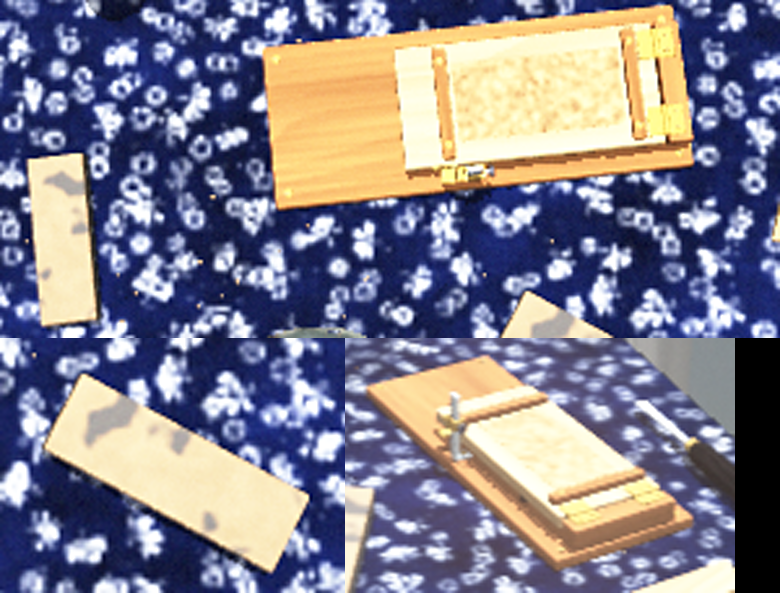

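The crop shows stone A, top view (184,272), at 150×50×22 mm, the smaller bar and the one I want. Bar B at (393,325) is 195×65×29 mm and is the decoy, and the block at (150,345) is too small. The crop also shows the slope with its cleats, and the post and clip at (339,247). I'm going for A.

```bash
cat >> h.py <<'E'
def go(x,y,z,yaw):
    "shift (mm) & turn (deg) from present pose to a downward pose, along present tool axes"
    o=get_obs(); R=Ro.from_euler('xyz',o['tool_rot'],degrees=True)
    s=R.inv().apply(np.array([x,y,z])-o['tool_pos'])*1000
    w=(R.inv()*Ro.from_euler('xyz',[180,0,yaw],degrees=True)).as_rotvec(degrees=True)
    print('t',np.round(s,1),'w',np.round(w,2),'| pos',np.round(o['tool_pos'],4),'rot',np.round(o['tool_rot'],2),'q',np.round(o['qpos'],1),'F',np.round(o['force'],1),'grip',round(o['grip_width'],4),round(o['grasp_force'],1),'T',round(o['time_s'],2))
E
python3 -m creep '[{"tx":-33,"ty":-19,"tz":10},{"tx":-66,"ty":-38,"tz":20},{"tx":-99,"ty":-56,"tz":30},{"tx":-132,"ty":-75,"tz":40},{"tx":-165,"ty":-94,"tz":50,"gripper":1}]'
python3 -m creep '[{"tx":-33,"ty":-19,"tz":10},{"tx":-66,"ty":-38,"tz":20},{"tx":-99,"ty":-56,"tz":30},{"tx":-132,"ty":-75,"tz":40},{"tx":-165,"ty":-94,"tz":50}]'
python3 -m creep '[{"wz":-6},{"wz":-12},{"wz":-18},{"wz":-22.7},{"wz":-22.7}]'
python3 -c "
from h import *
go(.4332,.3691,.10,188.7)"
```

```text
t [-331.3 -187.3  122.6] w [  0.     0.   -22.67] | pos [0.1569 0.6308 0.2226] rot [180.     0.   166.03] q [-75.2  18.4  -4.   83.1   1.3  78.5  -3.3] F [ 1.2 -0.4  0.5] grip 0.0874 0.0 T 1.0validation failed for argument at $[0]...
validation failed for argument at $[0]...
validation failed for argument at $[0]...
```

```bash

python3 -m creep '[{"wx":0,"wy":0,"wz":0,"tx":-33,"ty":-19,"tz":10,"gripper":1},{"wx":0,"wy":0,"wz":0,"tx":-66,"ty":-38,"tz":20,"gripper":1},{"wx":0,"wy":0,"wz":0,"tx":-99,"ty":-56,"tz":30,"gripper":1},{"wx":0,"wy":0,"wz":0,"tx":-132,"ty":-75,"tz":40,"gripper":1},{"wx":0,"wy":0,"wz":0,"tx":-165,"ty":-94,"tz":50,"gripper":1}]'
python3 -c "
from h import *
go(.4332,.3691,.10,188.7)"
```

```text
time_s: 1.42
tool_pos: [0.2955, 0.4984, 0.1723]
tool_rot: [180.0, 0.0, 166.1]
force: [1.2, -0.2, -0.3]
grip_width: 0.0872
grasp_force: 0.0
t [-164.8  -92.3   72.3] w [ 3.000e-02  2.000e-02 -2.265e+01] | pos [0.2955 0.4984 0.1723] rot [1.7996e+02 1.0000e-02 1.6605e+02] q [-63.1  11.5   1.3  97.5  -0.3  71.   14.3] F [ 1.2 -0.2 -0.3] grip 0.0872 0.0 T 1.42
```

```bash

python3 -m creep '[{"wx":0,"wy":0,"wz":0,"tx":-33,"ty":-19,"tz":10,"gripper":1},{"wx":0,"wy":0,"wz":0,"tx":-66,"ty":-38,"tz":20,"gripper":1},{"wx":0,"wy":0,"wz":0,"tx":-99,"ty":-56,"tz":30,"gripper":1},{"wx":0,"wy":0,"wz":0,"tx":-132,"ty":-75,"tz":40,"gripper":1},{"wx":0,"wy":0,"wz":0,"tx":-165,"ty":-93,"tz":50,"gripper":1}]' >/dev/null
python3 -m creep '[{"wx":0,"wy":0,"wz":-6,"tx":0,"ty":0,"tz":0,"gripper":1},{"wx":0,"wy":0,"wz":-12,"tx":0,"ty":0,"tz":0,"gripper":1},{"wx":0,"wy":0,"wz":-18,"tx":0,"ty":0,"tz":0,"gripper":1},{"wx":0,"wy":0,"wz":-22.7,"tx":0,"ty":0,"tz":0,"gripper":1},{"wx":0,"wy":0,"wz":-22.7,"tx":0,"ty":0,"tz":0,"gripper":1}]'
python3 - <<'E'
from h import *
go(.4332,.3691,.004,188.7)
im,d=optics.read_camera('top')
for k in range(2):
  for r in nets.place_of('whetstone_mid','top')[:2]: print(np.round(r['point'],4),round(r['confidence'],2))
E
```

```text
time_s: 2.25
tool_pos: [0.4321, 0.3696, 0.1227]
tool_rot: [180.0, 0.0, -171.2]
force: [-0.1, -0.3, -0.1]
grip_width: 0.087
grasp_force: 0.0
t [ -0.9  -0.7 118.7] w [0.01 0.01 0.14] | pos [0.4321 0.3696 0.1227] rot [ 1.7999e+02  1.0000e-02 -1.7116e+02] q [-48.5  12.5   6.  102.3  -1.4  65.2  56.8] F [-0.1 -0.3 -0.1] grip 0.087 0.0 T 2.25
[0.4267 0.3702 0.0118] 0.72
[ 0.3236 -0.117   0.014 ] 0.62
[0.4267 0.3702 0.0118] 0.72
[ 0.3236 -0.117   0.014 ] 0.62
```

```bash

python3 -m creep '[{"wx":0,"wy":0,"wz":0,"tx":-1,"ty":-1,"tz":30,"gripper":1},{"wx":0,"wy":0,"wz":0,"tx":-1,"ty":-1,"tz":60,"gripper":1},{"wx":0,"wy":0,"wz":0,"tx":-1,"ty":-1,"tz":90,"gripper":1},{"wx":0,"wy":0,"wz":0,"tx":-1,"ty":-1,"tz":110,"gripper":1},{"wx":0,"wy":0,"wz":0,"tx":-1,"ty":-1,"tz":118,"gripper":1}]'
python3 -m creep '[{"wx":0,"wy":0,"wz":0,"tx":0,"ty":0,"tz":0,"gripper":1},{"wx":0,"wy":0,"wz":0,"tx":0,"ty":0,"tz":0,"gripper":0.2},{"wx":0,"wy":0,"wz":0,"tx":0,"ty":0,"tz":0,"gripper":0},{"wx":0,"wy":0,"wz":0,"tx":0,"ty":0,"tz":0,"gripper":-0.2},{"wx":0,"wy":0,"wz":0,"tx":0,"ty":0,"tz":0,"gripper":-0.2}]' 30
python3 -m creep '[{"wx":0,"wy":0,"wz":0,"tx":0,"ty":0,"tz":0,"gripper":-0.3},{"wx":0,"wy":0,"wz":0,"tx":0,"ty":0,"tz":0,"gripper":-0.3},{"wx":0,"wy":0,"wz":0,"tx":0,"ty":0,"tz":0,"gripper":-0.3}]' 30
```

```text
time_s: 2.82
tool_pos: [0.4312, 0.3671, 0.0012]
tool_rot: [-179.8, -0.3, -171.3]
force: [-1.0, -1.9, -0.3]
grip_width: 0.0871
grasp_force: 0.0
time_s: 3.23
tool_pos: [0.434, 0.3696, 0.006]
tool_rot: [179.9, 0.1, -171.3]
force: [0.2, 0.1, 0.2]
grip_width: 0.0676
grasp_force: 0.0
time_s: 3.48
tool_pos: [0.4333, 0.3698, 0.0051]
tool_rot: [179.9, 0.1, -171.3]
force: [-0.9, 1.6, 2.1]
grip_width: 0.0494
grasp_force: 30.0
```

```bash

python3 -m creep '[{"wx":0,"wy":0,"wz":0,"tx":0,"ty":0,"tz":-10,"gripper":-0.3},{"wx":0,"wy":0,"wz":0,"tx":0,"ty":0,"tz":-35,"gripper":-0.3},{"wx":0,"wy":0,"wz":0,"tx":0,"ty":0,"tz":-70,"gripper":-0.3},{"wx":0,"wy":0,"wz":0,"tx":0,"ty":0,"tz":-105,"gripper":-0.3},{"wx":0,"wy":0,"wz":0,"tx":0,"ty":0,"tz":-140,"gripper":-0.3}]' 40
python3 - <<'E'
from h import *
go(.5704,-.0532,.145,97.7)
# bed geometry from first top picture: median-averaged height map of the deck in the plank frame
d=np.load('top0.npy'); P=cloud('top',d)
a=np.radians(7.7); ex=np.array([np.cos(a),np.sin(a)]); ey=np.array([-ex[1],ex[0]])
c=np.array([.563,.0014])
X=(P[...,:2]-c)@ex*1000; Y=(P[...,:2]-c)@ey*1000; Z=P[...,2]*1000
for y in range(-200,80,3):
    m=(abs(X)<40)&(abs(Y-y)<1.5)&(Z>-20)
    print(y,round(np.median(Z[m]),1),m.sum(),end='; ')
print()
import numpy as np
for x in range(-84,85,3):
    m=(abs(X-x)<1.5)&(abs(Y+55)<50)
    print(x,round(np.median(Z[m]),1),end='; ')
# long edge angle of plank
s=optics.read_camera('side')
E
```

```text
time_s: 3.9
tool_pos: [0.4323, 0.3676, 0.1455]
tool_rot: [-179.9, -0.1, -171.3]
force: [1.4, 0.7, -3.7]
grip_width: 0.0496
grasp_force: 40.0
t [ -72.7 -436.9    1.1] w [-0.18 -0.   91.01] | pos [0.4323 0.3676 0.1455] rot [-1.7989e+02 -1.1000e-01 -1.7129e+02] q [-48.6  11.4   6.2 101.   -1.3  67.9  56.7] F [ 1.4  0.7 -3.7] grip 0.0496 40.0 T 3.9
-200 -0.4 44; -197 1.4 36; -194 1.4 4; -191 nan 0; -188 33.8 25; -185 34.9 40; -182 34.5 43; -179 34.8 43; -176 34.7 43; -173 34.9 44; -170 35.1 43; -167 33.7 56; -164 37.7 29; -161 36.5 41; -158 36.6 47; -155 36.2 40; -152 36.6 47; -149 36.1 39; -146 43.1 23; -143 44.0 50; -140 44.1 43; -137 44.4 46; -134 38.0 66; -131 36.0 40; -128 36.5 43; -125 36.3 45; -122 36.1 44; -119 35.7 42; -116 36.7 43; -113 36.8 43; -110 37.0 43; -107 36.2 42; -104 36.3 47; -101 36.9 40; -98 36.6 42; -95 36.4 44; -92 36.4 47; -89 36.0 42; -86 36.6 43; -83 36.7 48; -80 36.1 43; -77 36.3 45; -74 35.6 41; -71 36.1 46; -68 36.7 44; -65 36.0 45; -62 36.1 42; -59 36.7 44; -56 36.2 44; -53 36.4 42; -50 35.7 47; -47 36.6 41; -44 35.5 41; -41 36.2 49; -38 35.7 39; -35 36.7 46; -32 36.1 46; -29 36.5 39; -26 36.9 44; -23 36.6 43; -20 35.9 45; -17 36.7 47; -14 36.3 42; -11 36.0 43; -8 36.6 44; -5 36.9 43; -2 36.4 42; 1 35.9 45; 4 35.7 45; 7 36.4 41; 10 36.1 44; 13 36.1 42; 16 36.0 45; 19 36.2 45; 22 36.0 40; 25 44.7 42; 28 44.2 45; 31 43.4 46; 34 43.2 45; 37 35.9 46; 40 35.9 43; 43 35.9 44; 46 36.2 44; 49 35.0 45; 52 35.6 42; 55 35.3 43; 58 36.0 46; 61 36.2 43; 64 35.9 43; 67 35.9 44; 70 14.6 42; 73 11.7 42; 76 12.0 44; 79 11.8 40; 
-84 0.0; -81 -0.6; -78 -0.1; -75 2.1; -72 11.2; -69 11.7; -66 12.4; -63 13.0; -60 11.4; -57 11.8; -54 28.2; -51 35.9; -48 35.7; -45 36.3; -42 35.6; -39 35.7; -36 35.3; -33 36.5; -30 36.0; -27 36.7; -24 36.7; -21 36.5; -18 36.1; -15 36.3; -12 36.5; -9 36.3; -6 35.8; -3 36.8; 0 36.7; 3 36.7; 6 36.5; 9 36.3; 12 35.8; 15 36.3; 18 36.7; 21 36.6; 24 37.0; 27 36.6; 30 36.4; 33 36.6; 36 36.4; 39 36.3; 42 36.2; 45 35.5; 48 35.5; 51 35.9; 54 35.7; 57 nan; 60 13.7; 63 12.3; 66 12.0; 69 12.1; 72 12.1; 75 11.1; 78 0.6; 81 -0.9; 84 -0.2;
  return _methods._mean(a, axis=axis, dtype=dtype,
  ret = ret.dtype.type(ret / rcount)
```

```bash

python3 -m creep '[{"wx":0,"wy":0,"wz":0,"tx":-4,"ty":-20,"tz":0,"gripper":-0.3},{"wx":0,"wy":0,"wz":0,"tx":-10,"ty":-58,"tz":0,"gripper":-0.3},{"wx":0,"wy":0,"wz":0,"tx":-16,"ty":-96,"tz":0,"gripper":-0.3},{"wx":0,"wy":0,"wz":0,"tx":-22,"ty":-134,"tz":0,"gripper":-0.3},{"wx":0,"wy":0,"wz":0,"tx":-28,"ty":-170,"tz":0,"gripper":-0.3}]' | head -3
python3 -m creep '[{"wx":0,"wy":0,"wz":0,"tx":-6,"ty":-36,"tz":0,"gripper":-0.3},{"wx":0,"wy":0,"wz":0,"tx":-12,"ty":-72,"tz":0,"gripper":-0.3},{"wx":0,"wy":0,"wz":0,"tx":-18,"ty":-108,"tz":0,"gripper":-0.3},{"wx":0,"wy":0,"wz":0,"tx":-24,"ty":-144,"tz":0,"gripper":-0.3},{"wx":0,"wy":0,"wz":0,"tx":-28,"ty":-170,"tz":0,"gripper":-0.3}]' | head -3
python3 -m creep '[{"wx":0,"wy":0,"wz":5,"tx":-5,"ty":-25,"tz":0,"gripper":-0.3},{"wx":0,"wy":0,"wz":12,"tx":-10,"ty":-50,"tz":0,"gripper":-0.3},{"wx":0,"wy":0,"wz":19,"tx":-15,"ty":-75,"tz":0,"gripper":-0.3},{"wx":0,"wy":0,"wz":26,"tx":-17,"ty":-97,"tz":0,"gripper":-0.3},{"wx":0,"wy":0,"wz":33,"tx":-17,"ty":-97,"tz":0,"gripper":-0.3}]' | head -3
python3 -m creep '[{"wx":0,"wy":0,"wz":7,"tx":0,"ty":0,"tz":0,"gripper":-0.3},{"wx":0,"wy":0,"wz":14,"tx":0,"ty":0,"tz":0,"gripper":-0.3},{"wx":0,"wy":0,"wz":21,"tx":0,"ty":0,"tz":0,"gripper":-0.3},{"wx":0,"wy":0,"wz":28,"tx":0,"ty":0,"tz":0,"gripper":-0.3},{"wx":0,"wy":0,"wz":34,"tx":0,"ty":0,"tz":0,"gripper":-0.3}]' | head -3
python3 -m creep '[{"wx":0,"wy":0,"wz":7,"tx":0,"ty":0,"tz":0,"gripper":-0.3},{"wx":0,"wy":0,"wz":14,"tx":0,"ty":0,"tz":0,"gripper":-0.3},{"wx":0,"wy":0,"wz":20,"tx":0,"ty":0,"tz":0,"gripper":-0.3},{"wx":0,"wy":0,"wz":24,"tx":0,"ty":0,"tz":0,"gripper":-0.3},{"wx":0,"wy":0,"wz":24,"tx":0,"ty":0,"tz":0,"gripper":-0.3}]'
python3 -c "
from h import *
go(.5708,-.0533,.10,97.7)"
```

```text
time_s: 4.37
tool_pos: [0.4862, 0.2022, 0.1441]
tool_rot: [-179.9, -0.1, -171.3]
time_s: 4.78
tool_pos: [0.54, 0.0367, 0.1443]
tool_rot: [-179.9, -0.1, -171.5]
time_s: 5.2
tool_pos: [0.5713, -0.0593, 0.1444]
tool_rot: [-179.7, 0.1, 155.0]
time_s: 5.62
tool_pos: [0.5706, -0.0521, 0.144]
tool_rot: [-179.9, -0.1, 121.4]
time_s: 6.03
tool_pos: [0.5708, -0.052, 0.144]
tool_rot: [-179.9, -0.0, 97.6]
force: [-0.2, 0.6, -3.9]
grip_width: 0.0494
grasp_force: 40.0
t [-1.3 -0.1 44. ] w [-0.1  -0.02 -0.07] | pos [ 0.5708 -0.052   0.144 ] rot [-1.799e+02 -1.000e-02  9.763e+01] q [-28.2  13.5  35.3 101.2  -8.4  68.   17.2] F [-0.2  0.6 -3.9] grip 0.0494 40.0 T 6.03
```

```bash

python3 -m creep '[{"wx":0,"wy":0,"wz":0,"tx":-1.3,"ty":0,"tz":20,"gripper":-0.3},{"wx":0,"wy":0,"wz":0,"tx":-1.3,"ty":0,"tz":45,"gripper":-0.3},{"wx":0,"wy":0,"wz":0,"tx":-1.3,"ty":0,"tz":60,"gripper":-0.3},{"wx":0,"wy":0,"wz":0,"tx":-1.3,"ty":0,"tz":60,"gripper":-0.3},{"wx":0,"wy":0,"wz":0,"tx":-1.3,"ty":0,"tz":60,"gripper":-0.3}]' | head -3
python3 - <<'E'
from h import *
go(.5708,-.0533,.041,97.7)
im,d=optics.read_camera('top'); cv2.imwrite('pics/top1.png',im[...,::-1]); P=cloud('top',d)
a=np.radians(7.7); ex=np.array([np.cos(a),np.sin(a)]); ey=np.array([-ex[1],ex[0]]); c=np.array([.563,.0014])
X=(P[...,:2]-c)@ex*1000; Y=(P[...,:2]-c)@ey*1000; Z=P[...,2]*1000
for r in (range(-145,-100,2),range(0,40,2)):
    for y in r:
        m=(abs(X)<18)&(abs(Y-y)<1)&(Z>-20)
        print(y,round(np.median(Z[m]),1) if m.any() else None,m.sum(),end='; ')
    print()
E
```

```text
time_s: 6.45
tool_pos: [0.5708, -0.0533, 0.0838]
tool_rot: [-179.8, -0.0, 97.8]
t [ 0.   0.2 42.8] w [-0.15 -0.01  0.1 ] | pos [ 0.5708 -0.0533  0.0838] rot [-1.7985e+02 -1.0000e-02  9.7800e+01] q [-26.9  17.4  34.5 104.5 -11.1  61.6  19.5] F [ 0.2  0.1 -3.8] grip 0.0498 40.0 T 6.45
-145 None 0; -143 None 0; -141 None 0; -139 None 0; -137 None 0; -135 None 0; -133 None 0; -131 None 0; -129 None 0; -127 None 0; -125 None 0; -123 None 0; -121 None 0; -119 None 0; -117 None 0; -115 None 0; -113 None 0; -111 None 0; -109 None 0; -107 475.7 1; -105 483.7 6; -103 485.7 12; -101 488.5 17; 
0 101.0 14; 2 100.6 15; 4 100.0 15; 6 100.1 14; 8 102.2 15; 10 102.4 15; 12 101.3 16; 14 100.9 13; 16 102.1 14; 18 96.7 27; 20 37.1 21; 22 35.8 13; 24 42.1 13; 26 43.0 11; 28 43.5 14; 30 43.0 11; 32 44.6 14; 34 43.3 15; 36 36.3 14; 38 36.2 13;
```

```bash

python3 -m creep '[{"wx":0,"wy":0,"wz":0,"tx":0.7,"ty":0,"tz":15,"gripper":-0.3},{"wx":0,"wy":0,"wz":0,"tx":0.7,"ty":0,"tz":28,"gripper":-0.3},{"wx":0,"wy":0,"wz":0,"tx":0.7,"ty":0,"tz":36,"gripper":-0.3},{"wx":0,"wy":0,"wz":0,"tx":0.7,"ty":0,"tz":39,"gripper":-0.3},{"wx":0,"wy":0,"wz":0,"tx":0.7,"ty":0,"tz":39,"gripper":-0.3}]'
python3 -m creep '[{"wx":0,"wy":0,"wz":0,"tx":0,"ty":0,"tz":1,"gripper":-0.3},{"wx":0,"wy":0,"wz":0,"tx":0,"ty":0,"tz":2,"gripper":-0.3},{"wx":0,"wy":0,"wz":0,"tx":0,"ty":0,"tz":3,"gripper":-0.3},{"wx":0,"wy":0,"wz":0,"tx":0,"ty":0,"tz":3,"gripper":-0.3}]'
```

```text
time_s: 6.92
tool_pos: [0.5711, -0.0526, 0.0449]
tool_rot: [-179.9, -0.0, 97.7]
force: [-0.6, 0.6, -4.5]
grip_width: 0.0494
grasp_force: 40.0
time_s: 7.25
tool_pos: [0.5719, -0.0526, 0.0428]
tool_rot: [180.0, -0.0, 97.7]
force: [-0.0, 0.9, -4.1]
grip_width: 0.0496
grasp_force: 40.0
```

```bash

python3 -m creep '[{"wx":0,"wy":0,"wz":0,"tx":0,"ty":0,"tz":0.5,"gripper":-0.3},{"wx":0,"wy":0,"wz":0,"tx":0,"ty":0,"tz":1,"gripper":-0.3},{"wx":0,"wy":0,"wz":0,"tx":0,"ty":0,"tz":1,"gripper":-0.3}]'
python3 -m creep '[{"wx":0,"wy":0,"wz":0,"tx":0,"ty":0,"tz":0.5,"gripper":-0.3},{"wx":0,"wy":0,"wz":0,"tx":0,"ty":0,"tz":1,"gripper":-0.3},{"wx":0,"wy":0,"wz":0,"tx":0,"ty":0,"tz":1,"gripper":-0.3}]'
```

```text
time_s: 7.5
tool_pos: [0.5718, -0.0526, 0.0416]
tool_rot: [180.0, -0.0, 97.7]
force: [0.3, -0.2, -4.7]
grip_width: 0.0499
grasp_force: 40.0
time_s: 7.75
tool_pos: [0.5719, -0.0526, 0.0412]
tool_rot: [180.0, -0.0, 97.7]
force: [-2.5, 0.9, 2.7]
grip_width: 0.0496
grasp_force: 40.0
```

Contact (force has turned upward). I'll release gently and lift off.

```bash

python3 -m creep '[{"wx":0,"wy":0,"wz":0,"tx":0,"ty":0,"tz":0,"gripper":0.1},{"wx":0,"wy":0,"wz":0,"tx":0,"ty":0,"tz":0,"gripper":0.4},{"wx":0,"wy":0,"wz":0,"tx":0,"ty":0,"tz":0,"gripper":0.8},{"wx":0,"wy":0,"wz":0,"tx":0,"ty":0,"tz":0,"gripper":0.8},{"wx":0,"wy":0,"wz":0,"tx":0,"ty":0,"tz":0,"gripper":0.8}]'
python3 -m creep '[{"wx":0,"wy":0,"wz":0,"tx":0,"ty":0,"tz":-5,"gripper":1},{"wx":0,"wy":0,"wz":0,"tx":0,"ty":0,"tz":-25,"gripper":1},{"wx":0,"wy":0,"wz":0,"tx":0,"ty":0,"tz":-55,"gripper":1},{"wx":0,"wy":0,"wz":0,"tx":0,"ty":0,"tz":-85,"gripper":1},{"wx":0,"wy":0,"wz":0,"tx":0,"ty":0,"tz":-105,"gripper":1}]'
python3 -c "
from h import *
a=np.radians(-10.8)
go(.534+.058*np.cos(a),-.306+.058*np.sin(a),.15,-10.8)"
```

```text
time_s: 8.17
tool_pos: [0.5722, -0.0526, 0.0407]
tool_rot: [180.0, 0.0, 97.7]
force: [-0.3, -0.0, -0.0]
grip_width: 0.0687
grasp_force: 0.0
time_s: 8.58
tool_pos: [0.5729, -0.053, 0.1487]
tool_rot: [179.8, 0.0, 97.7]
force: [1.0, 0.5, -0.1]
grip_width: 0.0866
grasp_force: 0.0
t [-263.9  -17.5   -1.2] w [  0.15  -0.17 108.51] | pos [ 0.5729 -0.053   0.1487] rot [1.7981e+02 2.0000e-02 9.7710e+01] q [-28.3  13.3  35.6 100.9  -8.3  68.2  17.3] F [ 1.   0.5 -0.1] grip 0.0866 0.0 T 8.58
```

```bash

python3 -m creep '[{"wx":0,"wy":0,"wz":0,"tx":-25,"ty":-2,"tz":0,"gripper":1},{"wx":0,"wy":0,"wz":0,"tx":-60,"ty":-4,"tz":0,"gripper":1},{"wx":0,"wy":0,"wz":0,"tx":-95,"ty":-6,"tz":0,"gripper":1},{"wx":0,"wy":0,"wz":0,"tx":-130,"ty":-8,"tz":0,"gripper":1},{"wx":0,"wy":0,"wz":0,"tx":-165,"ty":-11,"tz":0,"gripper":1}]' | head -3
python3 -m creep '[{"wx":0,"wy":0,"wz":5,"tx":-30,"ty":-2,"tz":0,"gripper":1},{"wx":0,"wy":0,"wz":12,"tx":-60,"ty":-4,"tz":0,"gripper":1},{"wx":0,"wy":0,"wz":19,"tx":-85,"ty":-6,"tz":0,"gripper":1},{"wx":0,"wy":0,"wz":26,"tx":-99,"ty":-6,"tz":0,"gripper":1},{"wx":0,"wy":0,"wz":33,"tx":-99,"ty":-6,"tz":0,"gripper":1}]' | head -3
python3 -m creep '[{"wx":0,"wy":0,"wz":7,"tx":0,"ty":0,"tz":0,"gripper":1},{"wx":0,"wy":0,"wz":14,"tx":0,"ty":0,"tz":0,"gripper":1},{"wx":0,"wy":0,"wz":21,"tx":0,"ty":0,"tz":0,"gripper":1},{"wx":0,"wy":0,"wz":28,"tx":0,"ty":0,"tz":0,"gripper":1},{"wx":0,"wy":0,"wz":35,"tx":0,"ty":0,"tz":0,"gripper":1}]' | head -3
python3 -m creep '[{"wx":0,"wy":0,"wz":7,"tx":0,"ty":0,"tz":0,"gripper":1},{"wx":0,"wy":0,"wz":14,"tx":0,"ty":0,"tz":0,"gripper":1},{"wx":0,"wy":0,"wz":21,"tx":0,"ty":0,"tz":0,"gripper":1},{"wx":0,"wy":0,"wz":28,"tx":0,"ty":0,"tz":0,"gripper":1},{"wx":0,"wy":0,"wz":35,"tx":0,"ty":0,"tz":0,"gripper":1}]' | head -3
python3 - <<'E'
from h import *
a=np.radians(-10.8)
go(.534+.058*np.cos(a),-.306+.058*np.sin(a),.15,-10.8)
im,d=optics.read_camera('side'); cv2.imwrite('pics/side1.png',im[...,::-1])
for q in ['wedge_mid','whetstone_mid']:
  for r in nets.place_of(q,'side')[:2]: print(q,np.round(r['point'],4),round(r['confidence'],2))
# wedge from first views: fit sloped top
d=np.load('top0.npy'); P=cloud('top',d)
e=np.array([np.cos(a),np.sin(a)]); n=np.array([-e[1],e[0]]); c=np.array([.534,-.306])
m=np.zeros(d.shape,bool); m[185:285,450:500]=1; Q=P[m]
L=(Q[:,:2]-c)@e*1000; W=(Q[:,:2]-c)@n*1000; Z=Q[:,2]*1000
k=(abs(L)<85)&(abs(Z-(4+.27*(L+90)))<4)&(abs(W)<30)
p=np.polyfit(L[k],Z[k],1); print('slope',p,'expected 28.3 at mid; shift along',(28.3-p[1])/.27)
for l in (-60,-30,0,30,60,80):
    s=k&(abs(L-l)<10); print(l,np.round(np.percentile(W[s],[2,98]),1),end='; ')
E
```

```text
time_s: 9.0
tool_pos: [0.5835, -0.2189, 0.1462]
tool_rot: [179.9, 0.0, 97.8]
time_s: 9.42
tool_pos: [0.589, -0.3218, 0.1461]
tool_rot: [179.9, 0.2, 64.1]
time_s: 9.83
tool_pos: [0.5906, -0.3165, 0.1459]
tool_rot: [180.0, -0.0, 29.4]
time_s: 10.25
tool_pos: [0.5907, -0.3163, 0.1459]
tool_rot: [-180.0, -0.0, -5.6]
t [ 0.3  0.5 -4.1] w [-0.01 -0.03  5.21] | pos [ 0.5907 -0.3163  0.1459] rot [-1.7999e+02 -3.0000e-02 -5.5900e+00] q [-15.9  34.7  60.4  87.3 -30.7  75.9 -48. ] F [-0.2  0.2 -0.7] grip 0.0872 0.0 T 10.25
wedge_mid [ 0.5334 -0.3018  0.0173] 0.89
whetstone_mid [ 0.5706 -0.0493  0.0479] 0.62
whetstone_mid [ 0.3262 -0.1171  0.0168] 0.57
slope [ 0.27107185 28.54302642] expected 28.3 at mid; shift along -0.9000978356636079
-60 [-20.   20.4]; -30 [-20.3  20.6]; 0 [-19.9  19.9]; 30 [-20.3  20.3]; 60 [-20.4  19.9]; 80 [-20.5  20.5];
```

View pics/side1.png

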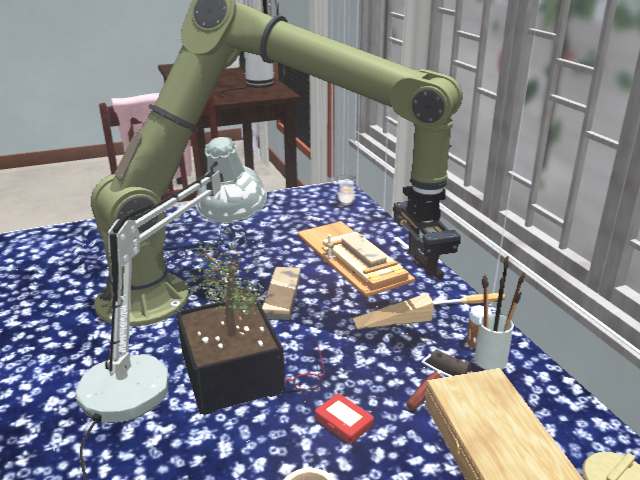

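The side view shows the stone lying between the cleats at (358,250), with the gripper above the wedge's thick end at (425,305). I'll finish the turn and descend.

```bash

python3 -m creep '[{"wx":0,"wy":0,"wz":5.2,"tx":0,"ty":0.5,"tz":25,"gripper":1},{"wx":0,"wy":0,"wz":5.2,"tx":0,"ty":0.5,"tz":55,"gripper":1},{"wx":0,"wy":0,"wz":5.2,"tx":0,"ty":0.5,"tz":85,"gripper":1},{"wx":0,"wy":0,"wz":5.2,"tx":0,"ty":0.5,"tz":110,"gripper":1},{"wx":0,"wy":0,"wz":5.2,"tx":0,"ty":0.5,"tz":120,"gripper":1}]' | head -3
python3 -m creep '[{"wx":0,"wy":0,"wz":0,"tx":0,"ty":0,"tz":8,"gripper":1},{"wx":0,"wy":0,"wz":0,"tx":0,"ty":0,"tz":15,"gripper":1},{"wx":0,"wy":0,"wz":0,"tx":0,"ty":0,"tz":15,"gripper":1},{"wx":0,"wy":0,"wz":0,"tx":0,"ty":0,"tz":15,"gripper":1}]'
python3 -c "
from h import *
go(.591,-.3169,.010,-10.8)"
```

```text
time_s: 10.82
tool_pos: [0.5886, -0.3152, 0.0218]
tool_rot: [-179.9, 0.3, -10.3]
time_s: 11.15
tool_pos: [0.591, -0.3175, 0.0116]
tool_rot: [180.0, -0.1, -10.4]
force: [0.2, 0.1, 1.1]
grip_width: 0.0868
grasp_force: 0.0
t [-0.1 -0.6  1.6] w [ 0.02 -0.09  0.36] | pos [ 0.591  -0.3175  0.0116] rot [ 1.7998e+02 -9.0000e-02 -1.0440e+01] q [-13.1  42.5  55.3  93.5 -38.   64.5 -48.2] F [0.2 0.1 1.1] grip 0.0868 0.0 T 11.15
```

```bash

python3 -m creep '[{"wx":0,"wy":0,"wz":0.4,"tx":0,"ty":-0.5,"tz":0,"gripper":0.3},{"wx":0,"wy":0,"wz":0.4,"tx":0,"ty":-0.5,"tz":0,"gripper":0},{"wx":0,"wy":0,"wz":0.4,"tx":0,"ty":-0.5,"tz":0,"gripper":-0.2},{"wx":0,"wy":0,"wz":0.4,"tx":0,"ty":-0.5,"tz":0,"gripper":-0.4},{"wx":0,"wy":0,"wz":0.4,"tx":0,"ty":-0.5,"tz":0,"gripper":-0.5}]' 45 | tail -2
python3 -m creep '[{"wx":0,"wy":0,"wz":0,"tx":0,"ty":0,"tz":0,"gripper":-0.5},{"wx":0,"wy":0,"wz":0,"tx":0,"ty":0,"tz":0,"gripper":-0.5},{"wx":0,"wy":0,"wz":0,"tx":0,"ty":0,"tz":0,"gripper":-0.5}]' 45
python3 -m creep '[{"wx":0,"wy":0,"wz":0,"tx":0,"ty":0,"tz":-8,"gripper":-0.5},{"wx":0,"wy":0,"wz":0,"tx":0,"ty":0,"tz":-35,"gripper":-0.5},{"wx":0,"wy":0,"wz":0,"tx":0,"ty":0,"tz":-70,"gripper":-0.5},{"wx":0,"wy":0,"wz":0,"tx":0,"ty":0,"tz":-110,"gripper":-0.5},{"wx":0,"wy":0,"wz":0,"tx":0,"ty":0,"tz":-150,"gripper":-0.5}]'
python3 - <<'E'
from h import *
a=np.radians(97.7); ey=np.array([np.cos(a),np.sin(a)]); ex=np.array([ey[1],-ey[0]])
fe=np.array([.563,.0014])+.0698*ey+.0004*ex; print('free edge',fe)
g=fe+ey*(.06+.09+.057); print(g); go(*g,.16,97.7)
E
```

```text
grip_width: 0.0616
grasp_force: 0.0
time_s: 11.82
tool_pos: [0.5905, -0.3164, 0.0105]
tool_rot: [-180.0, -0.0, -10.9]
force: [-0.0, 0.1, 1.4]
grip_width: 0.0417
grasp_force: 31.4
time_s: 12.23
tool_pos: [0.5897, -0.3163, 0.1619]
tool_rot: [-180.0, 0.1, -10.9]
force: [1.1, -1.2, -1.4]
grip_width: 0.0417
grasp_force: 45.0
free edge [0.55404416 0.07062422]
[0.52630902 0.27575774]
t [-174.2 -569.3    2.3] w [-8.000e-02  4.000e-02 -1.086e+02] | pos [ 0.5897 -0.3163  0.1619] rot [-1.7999e+02  8.0000e-02 -1.0900e+01] q [-16.8  34.6  62.1  86.3 -30.9  77.8 -53.2] F [ 1.1 -1.2 -1.4] grip 0.0417 45.0 T 12.23
```

```bash

python3 -m creep '[{"wx":0,"wy":0,"wz":0,"tx":-8,"ty":-25,"tz":0,"gripper":-0.5},{"wx":0,"wy":0,"wz":0,"tx":-18,"ty":-60,"tz":0,"gripper":-0.5},{"wx":0,"wy":0,"wz":0,"tx":-28,"ty":-95,"tz":0,"gripper":-0.5},{"wx":0,"wy":0,"wz":0,"tx":-39,"ty":-130,"tz":0,"gripper":-0.5},{"wx":0,"wy":0,"wz":0,"tx":-50,"ty":-165,"tz":0,"gripper":-0.5}]' | head -3
python3 -m creep '[{"wx":0,"wy":0,"wz":-5,"tx":0,"ty":0,"tz":0,"gripper":-0.5},{"wx":0,"wy":0,"wz":-12,"tx":0,"ty":0,"tz":0,"gripper":-0.5},{"wx":0,"wy":0,"wz":-19,"tx":0,"ty":0,"tz":0,"gripper":-0.5},{"wx":0,"wy":0,"wz":-26,"tx":0,"ty":0,"tz":0,"gripper":-0.5},{"wx":0,"wy":0,"wz":-33,"tx":0,"ty":0,"tz":0,"gripper":-0.5}]' | head -3
python3 -m creep '[{"wx":0,"wy":0,"wz":-7,"tx":0,"ty":0,"tz":0,"gripper":-0.5},{"wx":0,"wy":0,"wz":-14,"tx":0,"ty":0,"tz":0,"gripper":-0.5},{"wx":0,"wy":0,"wz":-21,"tx":0,"ty":0,"tz":0,"gripper":-0.5},{"wx":0,"wy":0,"wz":-28,"tx":0,"ty":0,"tz":0,"gripper":-0.5},{"wx":0,"wy":0,"wz":-35,"tx":0,"ty":0,"tz":0,"gripper":-0.5}]' | head -3
python3 -m creep '[{"wx":0,"wy":0,"wz":-7,"tx":0,"ty":0,"tz":0,"gripper":-0.5},{"wx":0,"wy":0,"wz":-14,"tx":0,"ty":0,"tz":0,"gripper":-0.5},{"wx":0,"wy":0,"wz":-21,"tx":0,"ty":0,"tz":0,"gripper":-0.5},{"wx":0,"wy":0,"wz":-28,"tx":0,"ty":0,"tz":0,"gripper":-0.5},{"wx":0,"wy":0,"wz":-34,"tx":0,"ty":0,"tz":0,"gripper":-0.5}]' | head -3
python3 -m creep '[{"wx":0,"wy":0,"wz":-5,"tx":0,"ty":0,"tz":0,"gripper":-0.5},{"wx":0,"wy":0,"wz":-6.6,"tx":0,"ty":0,"tz":0,"gripper":-0.5},{"wx":0,"wy":0,"wz":-6.6,"tx":0,"ty":0,"tz":0,"gripper":-0.5}]'
python3 -c "
from h import *
go(.5263,.2758,.16,97.7)"
```

```text
time_s: 12.65
tool_pos: [0.5718, -0.1436, 0.1607]
tool_rot: [-180.0, 0.0, -10.9]
time_s: 13.07
tool_pos: [0.5722, -0.1449, 0.1609]
tool_rot: [-180.0, -0.0, 22.5]
time_s: 13.48
tool_pos: [0.5721, -0.1453, 0.1608]
tool_rot: [-180.0, -0.0, 57.4]
time_s: 13.9
tool_pos: [0.572, -0.1454, 0.1608]
tool_rot: [-180.0, -0.0, 91.4]
time_s: 14.15
tool_pos: [0.5721, -0.1454, 0.1608]
tool_rot: [-180.0, -0.0, 97.7]
force: [0.7, 0.2, -1.5]
grip_width: 0.0415
grasp_force: 45.0
t [423.6  11.2   0.9] w [-0.   -0.02  0.02] | pos [ 0.5721 -0.1454  0.1608] rot [-1.800e+02 -2.000e-02  9.772e+01] q [-26.4  16.6  45.4  98.  -12.5  70.6  29.7] F [ 0.7  0.2 -1.5] grip 0.0415 45.0 T 14.15
```

```bash

python3 -m creep '[{"wx":0,"wy":0,"wz":0,"tx":25,"ty":1,"tz":0,"gripper":-0.5},{"wx":0,"wy":0,"wz":0,"tx":60,"ty":2,"tz":0,"gripper":-0.5},{"wx":0,"wy":0,"wz":0,"tx":95,"ty":3,"tz":0,"gripper":-0.5},{"wx":0,"wy":0,"wz":0,"tx":130,"ty":4,"tz":0,"gripper":-0.5},{"wx":0,"wy":0,"wz":0,"tx":165,"ty":5,"tz":0,"gripper":-0.5}]' | head -3
python3 -m creep '[{"wx":0,"wy":0,"wz":0,"tx":35,"ty":1,"tz":0,"gripper":-0.5},{"wx":0,"wy":0,"wz":0,"tx":70,"ty":2,"tz":0,"gripper":-0.5},{"wx":0,"wy":0,"wz":0,"tx":105,"ty":3,"tz":0,"gripper":-0.5},{"wx":0,"wy":0,"wz":0,"tx":140,"ty":4,"tz":0,"gripper":-0.5},{"wx":0,"wy":0,"wz":0,"tx":170,"ty":5,"tz":0,"gripper":-0.5}]' | head -3
python3 -m creep '[{"wx":0,"wy":0,"wz":0,"tx":30,"ty":1,"tz":0,"gripper":-0.5},{"wx":0,"wy":0,"wz":0,"tx":60,"ty":1,"tz":0,"gripper":-0.5},{"wx":0,"wy":0,"wz":0,"tx":80,"ty":1,"tz":0,"gripper":-0.5},{"wx":0,"wy":0,"wz":0,"tx":89,"ty":1,"tz":0,"gripper":-0.5},{"wx":0,"wy":0,"wz":0,"tx":89,"ty":1,"tz":0,"gripper":-0.5}]' | head -3
python3 - <<'E'
from h import *
go(.5263,.2758,.08,97.7)
im,d=optics.read_camera('top'); cv2.imwrite('pics/top2.png',im[...,::-1]); P=cloud('top',d)
a=np.radians(7.7); ex=np.array([np.cos(a),np.sin(a)]); ey=np.array([-ex[1],ex[0]]); c=np.array([.563,.0014])
X=(P[...,:2]-c)@ex*1000; Y=(P[...,:2]-c)@ey*1000; Z=P[...,2]*1000
m=(Z>45)&(Z<75)&(Y>-160)&(Y<60)&(abs(X)<50)
r=cv2.minAreaRect(np.stack([X[m],Y[m]],1).astype(np.float32)); print('stone in plank frame',np.round(r[0],1),np.round(r[1],1),r[2],np.median(Z[m]))
m=(Z>140)&(Z<200)&(Y>80)&(Y<240)&(abs(X)<60)
r=cv2.minAreaRect(np.stack([X[m],Y[m]],1).astype(np.float32)); print('wedge',m.sum(),np.round(r[0],1),np.round(r[1],1),r[2])
p=np.polyfit(Y[m],Z[m],1); print(p,Y[m].min())
cv2.imwrite('pics/crop2.png',cv2.resize(im[140:300,180:440,::-1],(780,480),interpolation=cv2.INTER_CUBIC))
E
```

```text
time_s: 14.57
tool_pos: [0.5547, 0.0203, 0.1608]
tool_rot: [180.0, -0.0, 97.6]
time_s: 14.98
tool_pos: [0.5365, 0.1908, 0.1608]
tool_rot: [180.0, -0.1, 97.7]
time_s: 15.4
tool_pos: [0.5254, 0.2791, 0.1603]
tool_rot: [-180.0, -0.0, 97.9]
t [-3.4  0.5 80.3] w [-0.02 -0.02  0.22] | pos [0.5254 0.2791 0.1603] rot [-1.7998e+02 -2.0000e-02  9.7920e+01] q [-57.7  15.1  32.   97.1  -8.5  70.3 -15.7] F [-0.3  0.8 -1.6] grip 0.0419 45.0 T 15.4
stone in plank frame [ -0.7 -55.1] [180.9  97. ] 89.78266143798828 57.775591832761144
wedge 1184 [  0.5 184.6] [ 43.4 110.9] 0.08762463182210922
[  0.25297711 121.18015706] 129.10519304349492
```

View pics/crop2.png

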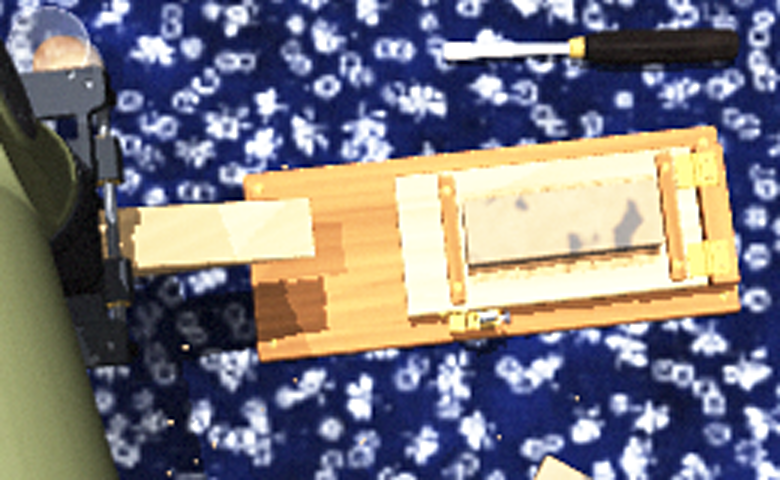

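The crop shows the stone between the cleats at (563,220). The wedge is held centred and in line, thin end at (313,230), pointing to the deck's free edge at (400,245). I'll approach and lower it onto the plank.

```bash

python3 -m creep '[{"wx":0,"wy":0,"wz":0.2,"tx":-10,"ty":0.5,"tz":20,"gripper":-0.5},{"wx":0,"wy":0,"wz":0.2,"tx":-25,"ty":0.5,"tz":50,"gripper":-0.5},{"wx":0,"wy":0,"wz":0.2,"tx":-40,"ty":0.5,"tz":80,"gripper":-0.5},{"wx":0,"wy":0,"wz":0.2,"tx":-50,"ty":0.5,"tz":108,"gripper":-0.5},{"wx":0,"wy":0,"wz":0.2,"tx":-50,"ty":0.5,"tz":125,"gripper":-0.5}]' | head -3
python3 -m creep '[{"wx":0,"wy":0,"wz":0,"tx":0,"ty":0,"tz":4,"gripper":-0.5},{"wx":0,"wy":0,"wz":0,"tx":0,"ty":0,"tz":8,"gripper":-0.5},{"wx":0,"wy":0,"wz":0,"tx":0,"ty":0,"tz":10,"gripper":-0.5},{"wx":0,"wy":0,"wz":0,"tx":0,"ty":0,"tz":10,"gripper":-0.5}]'
python3 -c "
from h import *
a=np.radians(97.7); ey=np.array([np.cos(a),np.sin(a)])
g=np.array([.5540,.0706])+ey*.157
go(*g,.0228,97.7)"
```

```text
time_s: 15.87
tool_pos: [0.5336, 0.22, 0.0335]
tool_rot: [-179.9, 0.2, 97.1]
time_s: 16.2
tool_pos: [0.5341, 0.2275, 0.0264]
tool_rot: [179.9, -0.1, 97.5]
force: [-0.7, -0.7, -2.0]
grip_width: 0.0419
grasp_force: 45.0
t [-1.1 -1.3  3.6] w [ 0.07 -0.06 -0.18] | pos [0.5341 0.2275 0.0264] rot [ 1.7993e+02 -6.0000e-02  9.7520e+01] q [-52.1  22.1  31.3 106.1 -13.8  55.5  -7.2] F [-0.7 -0.7 -2. ] grip 0.0419 45.0 T 16.2
```

```bash

python3 -m creep '[{"wx":0,"wy":0,"wz":-0.2,"tx":0,"ty":-1.3,"tz":1,"gripper":-0.5},{"wx":0,"wy":0,"wz":-0.2,"tx":0,"ty":-1.3,"tz":2,"gripper":-0.5},{"wx":0,"wy":0,"wz":-0.2,"tx":0,"ty":-1.3,"tz":2.5,"gripper":-0.5},{"wx":0,"wy":0,"wz":-0.2,"tx":0,"ty":-1.3,"tz":2.5,"gripper":-0.5}]' | tail -6
python3 -m creep '[{"wx":0,"wy":0,"wz":0,"tx":0,"ty":0,"tz":0.5,"gripper":-0.5},{"wx":0,"wy":0,"wz":0,"tx":0,"ty":0,"tz":1,"gripper":-0.5},{"wx":0,"wy":0,"wz":0,"tx":0,"ty":0,"tz":1,"gripper":-0.5}]' | tail -6
python3 - <<'E'
from h import *
# clip and pointer, side camera, nets + crop
C=[];Q=[]
for k in range(6):
    im,d=optics.read_camera('side')
    C+=[r['point'] for r in nets.place_of('clip_tip','side') if r['confidence']>.4 and abs(r['point'][1]-.02)<.04]
    Q+=[r['point'] for r in nets.place_of('pointer_tip','side') if r['confidence']>.4 and abs(r['point'][1]-.02)<.04]
print('clip',np.round(C,4).tolist()); print('ptr',np.round(Q,4).tolist())
for n,X in dict(clip=np.median(C,0),ptr=np.median(Q,0)).items(): print(n,np.round(X,4),proj('side',X),proj('top',X))
import json; go(.5329,.2249,.0228,97.7)
c=im[215:275,290:370]; cv2.imwrite('pics/crop3.png',cv2.resize(c[...,::-1],(800,600),interpolation=cv2.INTER_CUBIC))
np.save('s3.npy',d)
E
```

```text
time_s: 16.53
tool_pos: [0.5323, 0.2273, 0.0233]
tool_rot: [180.0, -0.0, 97.8]
force: [0.0, -0.2, -2.4]
grip_width: 0.042
grasp_force: 45.0
time_s: 16.78
tool_pos: [0.5322, 0.227, 0.022]
tool_rot: [-180.0, -0.0, 97.7]
force: [0.1, 0.3, -2.2]
grip_width: 0.0418
grasp_force: 45.0
clip [[0.4941, 0.0205, 0.0506], [0.4943, 0.0193, 0.0508], [0.4943, 0.0197, 0.05], [0.4947, 0.0183, 0.0527], [0.4943, 0.0213, 0.0518]]
ptr [[0.4928, 0.022, 0.0317], [0.4973, 0.0216, 0.0303], [0.4973, 0.0221, 0.0307], [0.4948, 0.0235, 0.0299], [0.4938, 0.0209, 0.0513], [0.4974, 0.0208, 0.0311], [0.4968, 0.0201, 0.0315]]
clip [0.4943 0.0197 0.0508] [325.2 243.1] [334.6 246.8]
ptr [0.4968 0.0216 0.0311] [325.8 249. ] [333.7 246.8]
t [-2.1  0.4 -0.7] w [ 0.   -0.    0.03] | pos [0.5323 0.2269 0.0221] rot [180.    -0.    97.73] q [-52.   22.2  31.2 106.4 -13.8  55.1  -7. ] F [-0.7  0.8 -1.5] grip 0.0419 45.0 T 17.68
```

View pics/crop3.png

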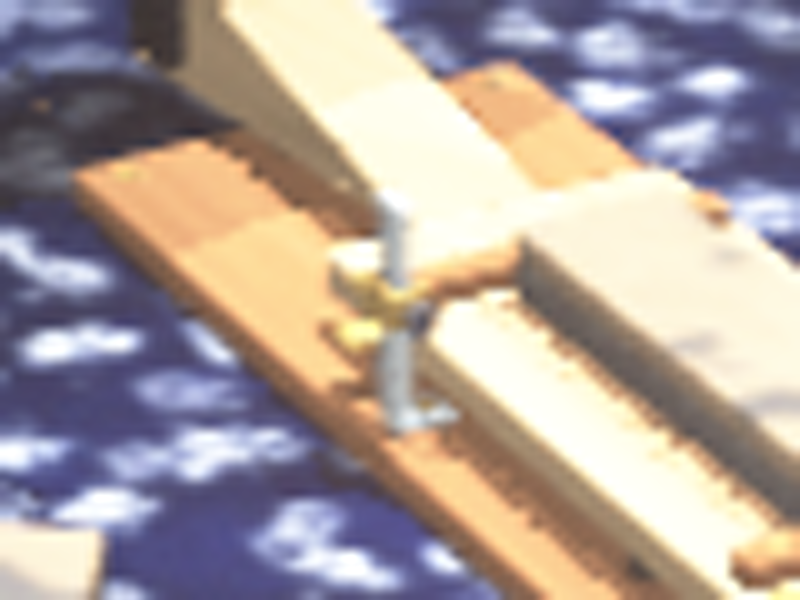

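The crop shows the clip tip at about (326,243) and the lowered pointer at (325,248) in the side picture, so about 20 mm of pointer rise is needed (thickness ≈34 mm). Next I'll slide the wedge in by the first 100 mm.

```bash

python3 -m creep '[{"wx":0,"wy":0,"wz":0,"tx":-4,"ty":0,"tz":0.3,"gripper":-0.5},{"wx":0,"wy":0,"wz":0,"tx":-10,"ty":0,"tz":0.3,"gripper":-0.5},{"wx":0,"wy":0,"wz":0,"tx":-18,"ty":0,"tz":0.3,"gripper":-0.5},{"wx":0,"wy":0,"wz":0,"tx":-26,"ty":0,"tz":0.3,"gripper":-0.5},{"wx":0,"wy":0,"wz":0,"tx":-34,"ty":0,"tz":0.3,"gripper":-0.5}]' | tail -6
python3 -m creep '[{"wx":0,"wy":0,"wz":0,"tx":-8,"ty":0,"tz":0,"gripper":-0.5},{"wx":0,"wy":0,"wz":0,"tx":-16,"ty":0,"tz":0,"gripper":-0.5},{"wx":0,"wy":0,"wz":0,"tx":-24,"ty":0,"tz":0,"gripper":-0.5},{"wx":0,"wy":0,"wz":0,"tx":-32,"ty":0,"tz":0,"gripper":-0.5},{"wx":0,"wy":0,"wz":0,"tx":-36,"ty":0,"tz":0,"gripper":-0.5}]' | tail -6
python3 -m creep '[{"wx":0,"wy":0,"wz":0,"tx":-8,"ty":0,"tz":0,"gripper":-0.5},{"wx":0,"wy":0,"wz":0,"tx":-16,"ty":0,"tz":0,"gripper":-0.5},{"wx":0,"wy":0,"wz":0,"tx":-24,"ty":0,"tz":0,"gripper":-0.5},{"wx":0,"wy":0,"wz":0,"tx":-30,"ty":0,"tz":0,"gripper":-0.5},{"wx":0,"wy":0,"wz":0,"tx":-30,"ty":0,"tz":0,"gripper":-0.5}]' | tail -6
cat > meas.py <<'E'
from h import *
C=[];Q=[];I=[]
for k in range(8):
    im,d=optics.read_camera('side'); I.append(im.astype(float))
    C+=[r['point'] for r in nets.place_of('clip_tip','side') if r['confidence']>.4 and abs(r['point'][1]-.02)<.04]
    Q+=[r['point'] for r in nets.place_of('pointer_tip','side') if r['confidence']>.4 and abs(r['point'][1]-.02)<.04]
print('clip',np.round(np.array(C)[:,2],4)); print('ptr',np.round(np.array(Q)[:,2],4))
print(np.round(np.median(C,0),4),np.round(np.median(Q,0),4))
im=np.mean(I,0).astype(np.uint8); import sys
c=im[222:267,300:360]; cv2.imwrite('pics/'+sys.argv[1],cv2.resize(c[...,::-1],(800,600),interpolation=cv2.INTER_CUBIC))
T=[]
im,d=optics.read_camera('top'); P=cloud('top',d)
a=np.radians(7.7); ex=np.array([np.cos(a),np.sin(a)]); ey=np.array([-ex[1],ex[0]]); c=np.array([.563,.0014])
X=(P[...,:2]-c)@ex*1000; Y=(P[...,:2]-c)@ey*1000; Z=P[...,2]*1000
m=(Y>40)&(Y<66)&(abs(X)<35)&(Z>25); p=np.polyfit(Y[m],Z[m],1); print('deck top at edge rise',np.polyval(p,69.6)-36,'slope rise',p[0]*235)
m=(Y>-115)&(Y<10)&(abs(X)<15)&(Z>45); p=np.polyfit(Y[m],Z[m],1); print('stone slope*235',p[0]*235)
q=get_obs()['tool_pos'][:2]-c; print('TCP-edge',q@ey*1000-69.6, 'x',q@ex*1000, get_obs()['time_s'])
E
python3 meas.py crop4.png
```

```text
time_s: 18.1
tool_pos: [0.5339, 0.2207, 0.0252]
tool_rot: [179.7, -2.0, 98.3]
force: [-10.2, 57.1, 4.9]
grip_width: 0.0416
grasp_force: 45.0
time_s: 18.52
tool_pos: [0.5378, 0.1924, 0.0257]
tool_rot: [179.7, -2.4, 98.7]
force: [-10.8, 58.2, 4.1]
grip_width: 0.042
grasp_force: 45.0
time_s: 18.93
tool_pos: [0.5417, 0.1614, 0.0249]
tool_rot: [179.9, -2.3, 98.7]
force: [-11.4, 56.9, 5.8]
grip_width: 0.042
grasp_force: 45.0
clip [0.0498 0.0485 0.0491 0.0491 0.0507 0.0288 0.0499]
ptr [0.0323 0.0308 0.0313 0.0327 0.0297 0.032  0.0336 0.0326]
[0.4953 0.0209 0.0491] [0.4945 0.0221 0.0322]
deck top at edge rise 0.3517441965399968 slope rise 6.10570204321383
stone slope*235 -0.22917643665384604
TCP-edge 91.796982614005 x 0.3090957519284281 20.1833
```

View pics/crop4.png

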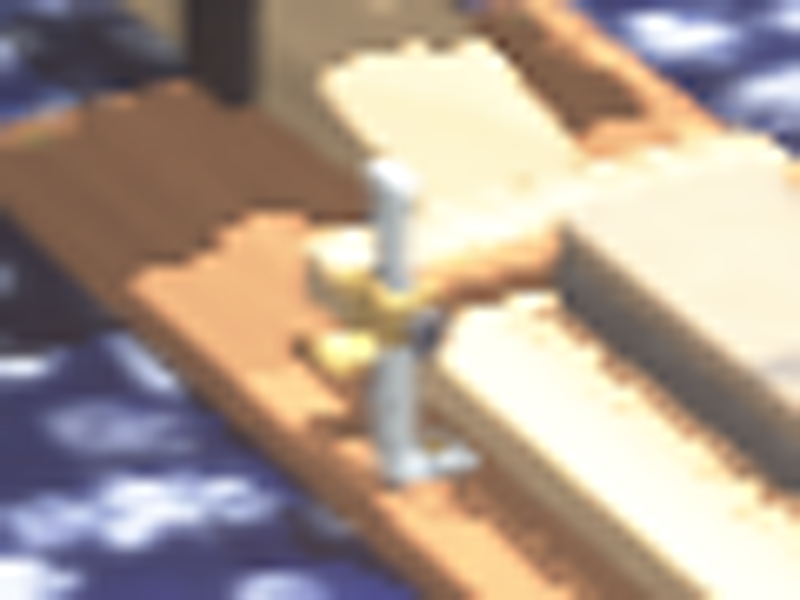

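Force held at 57 N while the fingers moved and the deck did not rise. That looks like the wedge stuck and the pads slipping along it. I'll check where the wedge is from the depth.

```bash
python3 - <<'E'
from h import *
a=np.radians(7.7); ex=np.array([np.cos(a),np.sin(a)]); ey=np.array([-ex[1],ex[0]]); c=np.array([.563,.0014])
D=[optics.read_camera('top')[1] for k in range(4)]; d=np.median(D,0); P=cloud('top',d)
X=(P[...,:2]-c)@ex*1000; Y=(P[...,:2]-c)@ey*1000-69.6; Z=P[...,2]*1000
for x0 in (-40,-12,0,12,40):
    print(x0,end=': ')
    for y in range(-8,75,4):
        m=(abs(X-x0)<7)&(abs(Y-y)<2)&(Z<150)&(Z>-9)
        print(y,round(np.median(Z[m]),1) if m.sum()>3 else None,end='; ')
    print()
D=[optics.read_camera('side')[1] for k in range(4)]; d=np.median(D,0); P=cloud('side',d)
X=(P[...,:2]-c)@ex*1000; Y=(P[...,:2]-c)@ey*1000-69.6; Z=P[...,2]*1000
for x0 in (-24,-19,-10,0,10,19):
    print('side',x0,end=': ')
    for y in range(-8,190,6):
        m=(abs(X-x0)<3)&(abs(Y-y)<3)&(Z<150)&(Z>-9)
        print(y,round(Z[m].max(),1) if m.sum()>2 else None,end='; ')
    print()
o=get_obs(); print(o['tool_pos'],o['tool_rot'],o['force'],o['qpos'],o['time_s'])
E
```

```text
-40: -8 35.9; -4 36.0; 0 34.1; 4 12.1; 8 12.2; 12 11.6; 16 11.5; 20 12.1; 24 11.4; 28 11.2; 32 11.9; 36 11.7; 40 12.0; 44 11.9; 48 13.1; 52 15.7; 56 115.4; 60 None; 64 None; 68 None; 72 None; 
-12: -8 36.4; -4 36.2; 0 34.0; 4 31.1; 8 31.8; 12 32.6; 16 32.9; 20 33.7; 24 35.2; 28 36.1; 32 36.7; 36 37.7; 40 38.4; 44 39.3; 48 40.2; 52 41.6; 56 None; 60 None; 64 None; 68 None; 72 None; 
0: -8 36.0; -4 36.4; 0 31.0; 4 30.7; 8 32.6; 12 32.5; 16 33.0; 20 33.4; 24 35.4; 28 36.0; 32 36.2; 36 38.3; 40 38.8; 44 40.0; 48 39.7; 52 41.1; 56 None; 60 None; 64 None; 68 None; 72 None; 
12: -8 36.2; -4 35.0; 0 33.8; 4 30.8; 8 31.6; 12 32.9; 16 32.7; 20 33.4; 24 34.7; 28 35.9; 32 36.3; 36 37.5; 40 37.3; 44 39.4; 48 39.8; 52 41.6; 56 41.3; 60 None; 64 None; 68 None; 72 None; 
40: -8 35.8; -4 36.7; 0 34.1; 4 10.9; 8 12.5; 12 11.8; 16 11.8; 20 12.5; 24 11.2; 28 12.2; 32 11.5; 36 11.6; 40 12.5; 44 12.7; 48 12.6; 52 11.4; 56 None; 60 None; 64 None; 68 None; 72 None; 
side -24: -8 41.5; -2 None; 4 None; 10 None; 16 None; 22 None; 28 None; 34 None; 40 None; 46 115.8; 52 121.8; 58 148.1; 64 147.8; 70 62.0; 76 8
[... 1322 characters left out ...]
 None; 100 55.6; 106 None; 112 None; 118 59.8; 124 None; 130 None; 136 None; 142 None; 148 None; 154 None; 160 None; 166 None; 172 None; 178 None; 184 None; 
side 19: -8 40.0; -2 None; 4 None; 10 37.4; 16 38.7; 22 None; 28 None; 34 44.0; 40 44.8; 46 45.8; 52 116.5; 58 145.2; 64 150.0; 70 None; 76 None; 82 None; 88 None; 94 None; 100 57.3; 106 56.7; 112 58.3; 118 None; 124 None; 130 None; 136 None; 142 None; 148 None; 154 None; 160 None; 166 None; 172 None; 178 None; 184 None; 
[0.54164389 0.16137268 0.0247202 ] [179.86455112  -2.23098491  98.7096081 ] [-12.1863537   56.40470556   5.60919076] [-45.36410582  20.31524843  32.0825624  108.66832853 -15.81154701
  54.58112315   3.03540817] 20.5833
```

```bash

python3 -m creep '[{"wx":0,"wy":0,"wz":0,"tx":12,"ty":0,"tz":0,"gripper":-0.5},{"wx":0,"wy":0,"wz":0,"tx":24,"ty":0,"tz":0,"gripper":-0.5},{"wx":0,"wy":0,"wz":0,"tx":34,"ty":0,"tz":0,"gripper":-0.5},{"wx":0,"wy":0,"wz":0,"tx":48,"ty":0,"tz":0,"gripper":-0.5},{"wx":0,"wy":0,"wz":0,"tx":60,"ty":0,"tz":0,"gripper":-0.5}]' 
python3 -m creep '[{"wx":0,"wy":0,"wz":0,"tx":12,"ty":0,"tz":-10,"gripper":-0.5},{"wx":0,"wy":0,"wz":0,"tx":24,"ty":0,"tz":-25,"gripper":-0.5},{"wx":0,"wy":0,"wz":0,"tx":24,"ty":0,"tz":-40,"gripper":-0.5},{"wx":0,"wy":0,"wz":0,"tx":24,"ty":0,"tz":-40,"gripper":-0.5}]'
cat > wedge.py <<'E'
from h import *
a=np.radians(7.7); ex=np.array([np.cos(a),np.sin(a)]); ey=np.array([-ex[1],ex[0]]); c=np.array([.563,.0014])+.0696*ey
D=[optics.read_camera('top') for k in range(3)]; d=np.median([x[1] for x in D],0); P=cloud('top',d)
X=(P[...,:2]-c)@ex*1000; Y=(P[...,:2]-c)@ey*1000; Z=P[...,2]*1000
o=get_obs(); q=o['tool_pos'][:2]-c; ty=q@ey*1000; print('TCP Y,X,z',ty,q@ex*1000,o['tool_pos'][2]*1000,'rot',o['tool_rot'],'F',o['force'])
for y in np.arange(-4,ty+20,6):
    m=(abs(X)<14)&(abs(Y-y)<3)&(Z<120)&(Z>-9)
    print(round(y),round(np.median(Z[m]),1) if m.sum()>3 else None,end='; ')
print(); m=(Z>25)&(Y>4)&(Y<ty-18)&(abs(X)<35)&(Z<120)
if m.sum()>50:
    r=cv2.minAreaRect(np.stack([X[m],Y[m]],1).astype(np.float32)); print('blob',r,Y[m].min())
for r in nets.place_of('wedge_mid','top')[:1]+nets.place_of('wedge_mid','side')[:1]: w=np.array(r['point'])[:2]-c; print('net wedge X,Y',w@ex*1000,w@ey*1000,r['point'][2],r['confidence'])
m=(Y>-30)&(Y<-2)&(abs(X)<35); print('deck z',np.median(Z[m]),'T',o['time_s'])
E
python3 wedge.py
```

```text
time_s: 21.0
tool_pos: [0.5377, 0.1865, 0.0216]
tool_rot: [-180.0, 0.1, 97.6]
force: [0.7, -0.3, -2.2]
grip_width: 0.0418
grasp_force: 44.9
time_s: 21.33
tool_pos: [0.5366, 0.2118, 0.0642]
tool_rot: [179.7, -0.1, 97.7]
force: [0.5, -0.4, -1.5]
grip_width: 0.0416
grasp_force: 44.9
TCP Y,X,z 140.71588051801803 -0.5136013131766364 61.020744557526264 rot [-1.79955346e+02  5.07904461e-02  9.76283377e+01] F [ 0.88478854 -0.12001148 -1.55294973]
-4 35.9; 2 12.6; 8 11.5; 14 11.7; 20 12.1; 26 11.1; 32 11.3; 38 11.8; 44 11.5; 50 15.8; 56 71.7; 62 73.3; 68 74.5; 74 75.3; 80 76.1; 86 77.3; 92 78.6; 98 79.5; 104 80.8; 110 81.8; 116 83.3; 122 None; 128 None; 134 None; 140 None; 146 None; 152 None; 158 None; 
blob ((0.8928585052490234, 85.9102783203125), (73.7781753540039, 42.72214889526367), 89.13301086425781) 48.918994571005236
net wedge X,Y 1.5572599385787997 141.19201821104065 0.0756 0.93
net wedge X,Y 2.16999438483928 93.47970788657234 0.0412 0.57
deck z 35.98226731194386 T 21.4833
```

The wedge has been pushed up and pitched about 4.4° thin end up, and it is now gripped at mid-length. I'll pitch the tool to level it, lower, slide the tip under by about 15 mm, then release and regrip at the thick end.

```bash

python3 -m creep '[{"wx":0,"wy":2,"wz":0,"tx":0,"ty":-0.5,"tz":6,"gripper":-0.5},{"wx":0,"wy":4.4,"wz":0,"tx":0,"ty":-0.5,"tz":14,"gripper":-0.5},{"wx":0,"wy":4.4,"wz":0,"tx":0,"ty":-0.5,"tz":24,"gripper":-0.5},{"wx":0,"wy":4.4,"wz":0,"tx":0,"ty":-0.5,"tz":34,"gripper":-0.5},{"wx":0,"wy":4.4,"wz":0,"tx":0,"ty":-0.5,"tz":34,"gripper":-0.5}]' | head -3
python3 wedge.py
```

```text
time_s: 22.0
tool_pos: [0.5319, 0.2102, 0.0248]
tool_rot: [-179.7, -4.3, 97.7]
TCP Y,X,z 142.5737776098626 -0.8444966780256011 27.444966535270094 rot [-179.97371706   -4.36345635   97.78410548] F [ 0.17160732  0.42397823 -3.3794497 ]
-4 36.6; 2 12.8; 8 11.9; 14 12.1; 20 11.6; 26 11.5; 32 11.5; 38 11.8; 44 12.2; 50 25.4; 56 28.4; 62 30.2; 68 31.6; 74 33.7; 80 34.3; 86 36.4; 92 38.5; 98 39.6; 104 40.7; 110 None; 116 None; 122 None; 128 None; 134 None; 140 None; 146 None; 152 None; 158 None; 
blob ((-6.667482376098633, 76.35106658935547), (52.447715759277344, 56.5070686340332), 4.819506645202637) 49.307455754265746
net wedge X,Y 0.37051043109841575 60.019106315467404 0.0107 0.56
net wedge X,Y 2.16999438483928 93.47970788657234 0.0412 0.57
deck z 35.816608301851545 T 22.15
```

```bash

python3 -m creep '[{"wx":0,"wy":0.6,"wz":0,"tx":-0.3,"ty":-0.5,"tz":4,"gripper":-0.5},{"wx":0,"wy":0.6,"wz":0,"tx":-0.6,"ty":-0.5,"tz":8,"gripper":-0.5},{"wx":0,"wy":0.6,"wz":0,"tx":-0.8,"ty":-0.5,"tz":10,"gripper":-0.5},{"wx":0,"wy":0.6,"wz":0,"tx":-0.8,"ty":-0.5,"tz":10,"gripper":-0.5}]'
python3 wedge.py
```

```text
time_s: 22.58
tool_pos: [0.5329, 0.2107, 0.0171]
tool_rot: [-179.9, -5.0, 97.7]
force: [0.1, -1.1, -1.3]
grip_width: 0.0417
grasp_force: 44.9
TCP Y,X,z 142.04701733915238 -1.177478594459675 17.75480507099569 rot [179.99500603  -5.00274108  97.73516171] F [ 0.75785547 -0.70342933 -2.55220939]
-4 35.4; 2 12.7; 8 11.7; 14 12.2; 20 12.1; 26 11.6; 32 11.6; 38 12.2; 44 11.8; 50 17.2; 56 19.8; 62 20.7; 68 22.0; 74 24.1; 80 25.5; 86 27.6; 92 28.8; 98 30.7; 104 None; 110 None; 116 None; 122 None; 128 None; 134 None; 140 None; 146 None; 152 None; 158 None; 
blob ((-2.465961456298828, 84.32411193847656), (32.323707580566406, 41.11399459838867), 88.0064697265625) 67.72862345603671
net wedge X,Y 2.16999438483928 93.47970788657234 0.0412 0.57
deck z 35.85128396707364 T 22.7333
```

```bash
python3 - <<'E'
from h import *
o=get_obs(); R=Ro.from_euler('xyz',o['tool_rot'],degrees=True)
a=np.radians(97.7); print(R.inv().apply([-65*np.cos(a),-65*np.sin(a),-.7]), R.inv().apply([np.sin(a),-np.cos(a),0]))
E
```

```text
[-6.48128286e+01 -4.08858450e-02 -4.97851184e+00] [-6.55729396e-04  9.99999732e-01  3.24161712e-04]
```

```bash

python3 -m creep '[{"wx":0,"wy":0,"wz":0,"tx":-6,"ty":0,"tz":0.2,"gripper":-0.5},{"wx":0,"wy":0,"wz":0,"tx":-15,"ty":1,"tz":-0.5,"gripper":-0.5},{"wx":0,"wy":0,"wz":0,"tx":-24,"ty":1,"tz":-1.3,"gripper":-0.5},{"wx":0,"wy":0,"wz":0,"tx":-32,"ty":1,"tz":-2.1,"gripper":-0.5},{"wx":0,"wy":0,"wz":0,"tx":-38,"ty":1,"tz":-2.6,"gripper":-0.5}]' | tail -6
python3 -m creep '[{"wx":0,"wy":0,"wz":0,"tx":-6,"ty":0,"tz":-0.5,"gripper":-0.5},{"wx":0,"wy":0,"wz":0,"tx":-12,"ty":0,"tz":-1,"gripper":-0.5},{"wx":0,"wy":0,"wz":0,"tx":-18,"ty":0,"tz":-1.6,"gripper":-0.5},{"wx":0,"wy":0,"wz":0,"tx":-18,"ty":0,"tz":-1.6,"gripper":-0.5}]' | tail -6
python3 wedge.py
```

```text
time_s: 23.25
tool_pos: [0.5399, 0.1712, 0.0171]
tool_rot: [180.0, -5.0, 97.6]
force: [0.1, -0.3, -2.3]
grip_width: 0.0418
grasp_force: 44.9
time_s: 23.58
tool_pos: [0.5423, 0.1536, 0.0171]
tool_rot: [180.0, -5.0, 97.6]
force: [-0.1, 0.2, -1.8]
grip_width: 0.0416
grasp_force: 44.9
TCP Y,X,z 86.19311104245024 -0.17864766385703063 17.05775620552913 rot [179.99777255  -5.02427802  97.74105876] F [-0.29232878  0.08992943 -2.02190958]
-4 35.6; 2 19.7; 8 21.4; 14 23.7; 20 24.2; 26 26.0; 32 None; 38 None; 44 None; 50 None; 56 None; 62 None; 68 None; 74 None; 80 None; 86 None; 92 None; 98 None; 104 None; 
net wedge X,Y 2.16999438483928 93.47970788657234 0.0412 0.57
deck z 36.02303540252493 T 23.7333
```

```bash

python3 -m creep '[{"wx":0,"wy":0,"wz":0,"tx":-4,"ty":0,"tz":0,"gripper":-0.5},{"wx":0,"wy":0,"wz":0,"tx":-7,"ty":0,"tz":0.4,"gripper":-0.5},{"wx":0,"wy":0,"wz":0,"tx":-7,"ty":0,"tz":0.7,"gripper":-0.5},{"wx":0,"wy":0,"wz":0,"tx":-7,"ty":0,"tz":0.7,"gripper":-0.5}]' | tail -6
python3 -m creep '[{"wx":0,"wy":0,"wz":0,"tx":0,"ty":0,"tz":0,"gripper":0},{"wx":0,"wy":0,"wz":0,"tx":0,"ty":0,"tz":0,"gripper":0.3},{"wx":0,"wy":0,"wz":0,"tx":0,"ty":0,"tz":0,"gripper":0.6},{"wx":0,"wy":0,"wz":0,"tx":0,"ty":0,"tz":0,"gripper":0.6},{"wx":0,"wy":0,"wz":0,"tx":0,"ty":0,"tz":0,"gripper":0.6}]' | tail -6
python3 -m creep '[{"wx":0,"wy":0,"wz":0,"tx":0,"ty":0,"tz":-10,"gripper":0.6},{"wx":0,"wy":0,"wz":0,"tx":0,"ty":0,"tz":-30,"gripper":0.6},{"wx":0,"wy":-3,"wz":0,"tx":20,"ty":0,"tz":-55,"gripper":0.6},{"wx":0,"wy":-5,"wz":0,"tx":40,"ty":0,"tz":-60,"gripper":0.6},{"wx":0,"wy":-5,"wz":0,"tx":58,"ty":0,"tz":-60,"gripper":0.6}]' | head -3
python3 wedge.py
python3 - <<'E'
from h import *
a=np.radians(7.7); ex=np.array([np.cos(a),np.sin(a)]); ey=np.array([-ex[1],ex[0]]); c=np.array([.563,.0014])+.0696*ey
im,d=optics.read_camera('side'); P=cloud('side',d); X=(P[...,:2]-c)@ex*1000; Y=(P[...,:2]-c)@ey*1000; Z=P[...,2]*1000
for y in range(0,190,8):
    m=(abs(X)<17)&(abs(Y-y)<4)&(Z<70)&(Z>-9); print(y,round(np.median(Z[m]),1) if m.sum()>3 else None,end='; ')
E
```

```text
time_s: 24.17
tool_pos: [0.543, 0.148, 0.0157]
tool_rot: [180.0, -5.0, 97.7]
force: [-0.8, 0.4, -1.5]
grip_width: 0.0413
grasp_force: 44.9
time_s: 24.58
tool_pos: [0.5431, 0.1488, 0.0159]
tool_rot: [180.0, -5.0, 97.7]
force: [-0.3, 0.0, 0.6]
grip_width: 0.0626
grasp_force: 0.0
time_s: 25.0
tool_pos: [0.5374, 0.204, 0.0841]
tool_rot: [179.7, -0.1, 97.8]
TCP Y,X,z 133.73722293698793 -0.10424073839976691 81.49493378273326 rot [ 1.79939746e+02 -5.73496545e-02  9.79531178e+01] F [ 0.2719288  -0.56708839 -0.92787652]
-4 35.9; 2 21.0; 8 22.3; 14 23.3; 20 24.7; 26 26.9; 32 28.8; 38 30.3; 44 31.6; 50 33.3; 56 34.8; 62 36.2; 68 37.8; 74 39.6; 80 41.4; 86 42.5; 92 44.5; 98 45.7; 104 47.8; 110 49.2; 116 51.7; 122 None; 128 None; 134 None; 140 None; 146 None; 152 None; 
blob ((-0.02121734619140625, 62.9361572265625), (102.73979187011719, 42.05210876464844), 89.21402740478516) 11.75708726033208
net wedge X,Y 0.572518853986903 76.44010484165584 0.0251 0.91
net wedge X,Y 2.16999438483928 93.47970788657234 0.0412 0.57
deck z 35.7563615211875 T 25.15
0 38.1; 8 None; 16 28.7; 24 29.5; 32 30.9; 40 33.1; 48 35.5; 56 37.7; 64 40.4; 72 42.8; 80 44.7; 88 46.5; 96 49.2; 104 52.3; 112 52.1; 120 54.4; 128 57.5; 136 54.5; 144 59.3; 152 61.2; 160 50.5; 168 2.1; 176 2.9; 184 3.4;
```

The wedge lies flat and in line with its tip 13.5 mm under the deck. Regripping at the thick end (Y≈134).

```bash

python3 -m creep '[{"wx":0,"wy":0,"wz":0.2,"tx":0,"ty":0,"tz":15,"gripper":0.6},{"wx":0,"wy":0,"wz":0.2,"tx":0,"ty":0,"tz":35,"gripper":0.6},{"wx":0,"wy":0,"wz":0.2,"tx":0,"ty":0,"tz":52,"gripper":0.6},{"wx":0,"wy":0,"wz":0.2,"tx":0,"ty":0,"tz":59,"gripper":0.6},{"wx":0,"wy":0,"wz":0.2,"tx":0,"ty":0,"tz":59,"gripper":0.6}]' | head -3
python3 -m creep '[{"wx":0,"wy":0,"wz":0,"tx":0,"ty":0,"tz":0,"gripper":0.3},{"wx":0,"wy":0,"wz":0,"tx":0,"ty":0,"tz":0,"gripper":0},{"wx":0,"wy":0,"wz":0,"tx":0,"ty":0,"tz":0,"gripper":-0.2},{"wx":0,"wy":0,"wz":0,"tx":0,"ty":0,"tz":0,"gripper":-0.4},{"wx":0,"wy":0,"wz":0,"tx":0,"ty":0,"tz":0,"gripper":-0.5}]' 45 | tail -2
python3 -m creep '[{"wx":0,"wy":0,"wz":0,"tx":0,"ty":0,"tz":0,"gripper":-0.5},{"wx":0,"wy":0,"wz":0,"tx":0,"ty":0,"tz":0,"gripper":-0.5}]' 45
python3 -m creep '[{"wx":0,"wy":0,"wz":0,"tx":-3,"ty":0,"tz":0,"gripper":-0.5},{"wx":0,"wy":0,"wz":0,"tx":-8,"ty":0,"tz":0,"gripper":-0.5},{"wx":0,"wy":0,"wz":0,"tx":-14,"ty":0,"tz":0,"gripper":-0.5},{"wx":0,"wy":0,"wz":0,"tx":-20,"ty":0,"tz":0,"gripper":-0.5}]'
```

```text
time_s: 25.72
tool_pos: [0.5346, 0.1985, 0.0197]
tool_rot: [-179.8, 0.1, 97.4]
grip_width: 0.0444
grasp_force: 0.0
time_s: 26.3
tool_pos: [0.5363, 0.201, 0.0222]
tool_rot: [179.9, -0.0, 97.5]
force: [-0.5, -0.5, 3.4]
grip_width: 0.0417
grasp_force: 45.0
time_s: 26.63
tool_pos: [0.5383, 0.1855, 0.0222]
tool_rot: [179.9, -0.4, 97.7]
force: [-1.1, 12.1, 3.6]
grip_width: 0.0417
grasp_force: 45.0
```

```bash

python3 -m creep '[{"wx":0,"wy":0,"wz":0,"tx":-5,"ty":0,"tz":0,"gripper":-0.5},{"wx":0,"wy":0,"wz":0,"tx":-10,"ty":0,"tz":0,"gripper":-0.5},{"wx":0,"wy":0,"wz":0,"tx":-15,"ty":0,"tz":0,"gripper":-0.5},{"wx":0,"wy":0,"wz":0,"tx":-20,"ty":0,"tz":0,"gripper":-0.5},{"wx":0,"wy":0,"wz":0,"tx":-20,"ty":0,"tz":0,"gripper":-0.5}]'
cat > deck.py <<'E'
from h import *
a=np.radians(7.7); ex=np.array([np.cos(a),np.sin(a)]); ey=np.array([-ex[1],ex[0]]); c=np.array([.563,.0014])+.0696*ey
d=np.median([optics.read_camera('top')[1] for k in range(3)],0); P=cloud('top',d)
X=(P[...,:2]-c)@ex*1000; Y=(P[...,:2]-c)@ey*1000; Z=P[...,2]*1000
m=(Y>-32)&(Y<-2)&(abs(X)<45)&(Z>25)&(Z<90); r=np.median(Z[m]-36)/(235+np.median(Y[m]))
m2=(Y>-195)&(Y<-55)&(abs(X)<15)&(Z>48)&(Z<100); s=np.polyfit(Y[m2],Z[m2],1)[0]
m3=(Y>4)&(Y<60)&(abs(X)<15)&(Z>16)&(Z<70); t=np.median(Z[m3]-16-.27*Y[m3])/.27
o=get_obs(); q=o['tool_pos'][:2]-c
print('edge rise from deck %.1f, from stone slope %.1f; tip inserted %.1f -> edge rise %.1f; TCP Y %.1f; pointer rise %.1f'%(r*235,s*235,t,4+.27*t-10,q@ey*1000,r*191.5),'T',o['time_s'])
E
python3 deck.py
```

```text
time_s: 27.05
tool_pos: [0.541, 0.1646, 0.0222]
tool_rot: [179.9, -0.3, 97.6]
force: [-1.3, 10.2, 4.5]
grip_width: 0.0419
grasp_force: 45.0
edge rise from deck 7.4, from stone slope 7.0; tip inserted 50.7 -> edge rise 7.7; TCP Y 95.1; pointer rise 6.1 T 27.2
```

```bash

python3 -m creep '[{"wx":0,"wy":0,"wz":0,"tx":-6,"ty":0,"tz":0,"gripper":-0.5},{"wx":0,"wy":0,"wz":0,"tx":-12,"ty":0,"tz":0,"gripper":-0.5},{"wx":0,"wy":0,"wz":0,"tx":-18,"ty":0,"tz":0,"gripper":-0.5},{"wx":0,"wy":0,"wz":0,"tx":-24,"ty":0,"tz":0,"gripper":-0.5},{"wx":0,"wy":0,"wz":0,"tx":-30,"ty":0,"tz":0,"gripper":-0.5}]' >/dev/null
python3 -m creep '[{"wx":0,"wy":0,"wz":0,"tx":-6,"ty":0,"tz":0,"gripper":-0.5},{"wx":0,"wy":0,"wz":0,"tx":-10,"ty":0,"tz":0,"gripper":-0.5},{"wx":0,"wy":0,"wz":0,"tx":-10,"ty":0,"tz":0,"gripper":-0.5}]'
python3 deck.py; python3 meas.py crop5.png
```

```text
time_s: 27.87
tool_pos: [0.5463, 0.125, 0.0222]
tool_rot: [179.9, -0.3, 97.6]
force: [-1.3, 8.8, 4.7]
grip_width: 0.0419
grasp_force: 45.0
edge rise from deck 18.3, from stone slope 18.4; tip inserted 90.0 -> edge rise 18.3; TCP Y 55.1; pointer rise 14.9 T 28.0167
clip [0.051  0.0501 0.049  0.0502 0.053  0.0509]
ptr [0.0469 0.0463 0.0444 0.0466 0.0447 0.0456 0.0431 0.0505]
[0.4945 0.0226 0.0506] [0.4944 0.0219 0.046 ]
deck top at edge rise 18.59518815605623 slope rise 23.464081674121147
stone slope*235 18.089589455270094
TCP-edge 55.094503791171846 x 0.02001711294373487 29.2667
```

View pics/crop5.png

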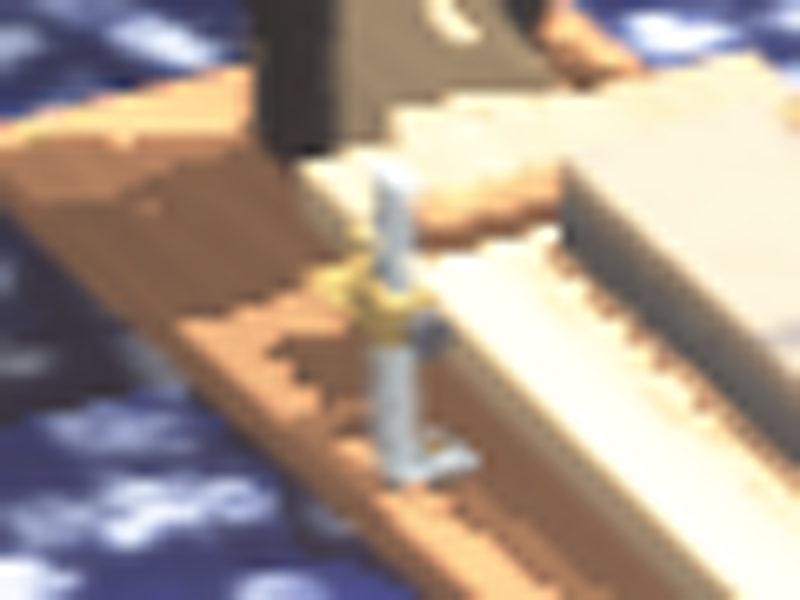

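The crop shows the pointer almost merged with the clip near (325,243). I'll measure both brass tips in averaged top and side depth.

```bash
python3 - <<'E'
from h import *
np.set_printoptions(linewidth=220)
a=np.radians(7.7); ex=np.array([np.cos(a),np.sin(a)]); ey=np.array([-ex[1],ex[0]]); c=np.array([.563,.0014])+.0696*ey
R=[optics.read_camera('top') for k in range(8)]; d=np.median([x[1] for x in R],0); im=np.mean([x[0] for x in R],0)
np.save('top5.npy',d)
def show(name,d,im,u0,u1,v0,v1):
    P=cloud(name,d); X=(P[...,:2]-c)@ex*1000; Y=(P[...,:2]-c)@ey*1000; Z=P[...,2]*1000
    print(name,'Z'); print(np.round(Z[v0:v1,u0:u1]).astype(int))
    if im is not None: print('R-B'); print((im[...,0]-im[...,2])[v0:v1,u0:u1].astype(int))
    if im is not None: print('R'); print((im[...,0])[v0:v1,u0:u1].astype(int))
show('top',np.load('top0.npy'),cv2.imread('pics/top0.png')[...,::-1].astype(float),326,350,241,254)
show('top',d,im,326,350,241,254)
X=c+ex*-.066+ey*-.0435; print('pointer xy',X,[proj('top',[*X,z]) for z in (.031,.046,.050)],[proj('side',[*X,z]) for z in (.031,.046,.050)])
E
```

```text
top Z
[[32 37 37 38 34 39 33 37 36 36 35 40 35 38 35 34 38 37 38 33 39 35 35 33]
 [36 40 37 36 32 35 35 38 34 36 35 39 42 34 31 37 31 29 29 26 29 12 13 12]
 [34 34 35 34 35 31 35 34 38 31 31 25 13 17 15 15 15 59 56 57 15 12 50 56]
 [39 31 35 32 36 29 29 30 29 10 52 53 55 56 78 84 80 84 84 84 53 14 55 56]
 [15 11 15 13 30 32 30 33 25 11 55 54 49 54 78 82 82 79 79 79 59 50 57 57]
 [ 6 12 15 13 29 29 30 30 29  9 56 49 53 60 65 68 65 62 60 13 57 55 53 54]
 [11  9 11 11 29 28 30 34 28 12 48 52 51 54 56 51 60 55 56 59 57 12 11 54]
 [13 12 11  8 29 32 29 29 33 13 52 56 52 56 56 57 56 53 53 53 47 15 10 13]
 [ 9 15 12 10 29 34 27 28 28 16 11  9 15 12 13 12 13 12 12 14 10 13 12 17]
 [12 11 13 12 15  8 12 14 15 14 13  9 11 10 11 10  9 10 13 13 13 12 10 14]
 [10 11  8 15 14  9 12 11 14 12 13 10 11 12 11  8 12 13 11 12 12  7  9 11]
 [15 11 10 13 14  9 12 13 12 13 11 11  8 15  6 10  5  0  0 -6 -4 -1 -1  2]
 [ 9  9 10 15 15  8  7  7 -6 -3  2  2 -4 -1  0 -2  0  2 -1  4  4  3 -2  0]]
R-B
[[ 23  21  18  18  31 115 107  98 100  20  16  19  19  15  13  16  16  23  33  28  47  61  86  91]
 [ 17  18  14  
[... 5500 characters left out ...]
66 138 150 237 239 251 255 243]
 [111 113 117 179 234 254 238 218 217 248 248 244 252 255 131 131 126 114 135 245 241 250 255 255]
 [248 248 249 255 179 190 172 156 187 255 178 175 184 189 163 166 166 167 167 219 255 196 230 255]
 [250 250 252 255 174 177 176 173 200 255 167 173 172 173 172 172 170 177 164 164 193 130 126 172]
 [248 248 254 255 169 173 171 167 175 210 151 134 128 127 111 115  92  86  78  66  55  48  39  25]
 [219 188 184 195 110  88  78  78  83  96 109  97  93  92 101 105  43  16  18  11  12  10  16  24]]
pointer xy [0.49409807 0.01842157] [array([335., 248.]), array([335.2, 247.2]), array([335.2, 247. ])] [array([325.3, 249.7]), array([325.3, 244.9]), array([325.3, 243.6])]
```

Averaged top depth settles it. The pointer's top face is at 46.0 mm (29.8 when lowered, so its centre sits at mid-deck ≈29) and the clip tip's top face is at 52.4. About 6.5–7 mm of pointer rise remains, so roughly 30 mm more wedge.

```bash

python3 -m creep '[{"wx":0,"wy":0,"wz":0,"tx":-5,"ty":0,"tz":0,"gripper":-0.5},{"wx":0,"wy":0,"wz":0,"tx":-10,"ty":0,"tz":0,"gripper":-0.5},{"wx":0,"wy":0,"wz":0,"tx":-15,"ty":0,"tz":0,"gripper":-0.5},{"wx":0,"wy":0,"wz":0,"tx":-15,"ty":0,"tz":0,"gripper":-0.5}]' | tail -6
python3 -m creep '[{"wx":0,"wy":0,"wz":0,"tx":-4,"ty":0,"tz":0,"gripper":-0.5},{"wx":0,"wy":0,"wz":0,"tx":-8,"ty":0,"tz":0,"gripper":-0.5},{"wx":0,"wy":0,"wz":0,"tx":-12,"ty":0,"tz":0,"gripper":-0.5},{"wx":0,"wy":0,"wz":0,"tx":-12,"ty":0,"tz":0,"gripper":-0.5}]' | tail -6
cat > ptr.py <<'E'
from h import *
import sys
d=np.mean([optics.read_camera('top')[1] for k in range(8)],0); Z=cloud('top',d)[...,2]*1000
np.set_printoptions(linewidth=200)
print(np.round(Z[241:250,328:342]).astype(int))
p=Z[244:248,330:334]; k=Z[244:249,336:339]; print('pointer top',p.mean(),p.std(),'clip top',k.mean(),k.std(),'table/plank',np.median(Z[250:252,330:340]))
E
python3 deck.py; python3 ptr.py
```

```text
time_s: 30.0
tool_pos: [0.5484, 0.1101, 0.0222]
tool_rot: [179.9, -0.3, 97.6]
force: [-1.2, 8.9, 4.3]
grip_width: 0.0417
grasp_force: 45.0
time_s: 30.33
tool_pos: [0.5499, 0.0986, 0.0222]
tool_rot: [179.9, -0.3, 97.7]
force: [-1.2, 9.9, 5.1]
grip_width: 0.0416
grasp_force: 45.0
edge rise from deck 25.5, from stone slope 25.5; tip inserted nan -> edge rise nan; TCP Y 28.5; pointer rise 20.7 T 30.4833
[[ 59  56  58  58  57  57  57  57  56  54  54  54  54  53]
 [ 57  56  56  57  55  55  54  55  44  12  13  16  16  13]
 [ 52  53  53  52  52  50  50  11  13  13  11  13  16  16]
 [ 11  12 194  51  52  52  52  12  53  53  54  58  82  82]
 [ 12  13  53  53 193  52  51  13  54  53  54  58  81  83]
 [159  11  50  52  51  52  51  50  52  52  51  57 208  70]
 [ 13  12  52  51  52  52  50  49  52  52  53  56  57  57]
 [ 11  11  50  54  52  52  52  52  53  52  54  57  56  56]
 [ 13  13  13  13  11 160  13  12  12  10  11  11  12  12]]
pointer top 69.53234626365439 46.806894923168365 clip top 52.79150436003999 0.8660884034422446 table/plank 12.230550499779726
  return _methods._mean(a, axis=axis, dtype=dtype,
  ret = ret.dtype.type(ret / rcount)
```

```bash

python3 -m creep '[{"wx":0,"wy":0,"wz":0,"tx":-3,"ty":0,"tz":0,"gripper":-0.5},{"wx":0,"wy":0,"wz":0,"tx":-5.5,"ty":0,"tz":0,"gripper":-0.5},{"wx":0,"wy":0,"wz":0,"tx":-5.5,"ty":0,"tz":0,"gripper":-0.5},{"wx":0,"wy":0,"wz":0,"tx":-5.5,"ty":0,"tz":0,"gripper":-0.5}]' | tail -6
python3 -m creep '[{"wx":0,"wy":0,"wz":0,"tx":0,"ty":0,"tz":0,"gripper":-0.1},{"wx":0,"wy":0,"wz":0,"tx":0,"ty":0,"tz":0,"gripper":0.2},{"wx":0,"wy":0,"wz":0,"tx":0,"ty":0,"tz":0,"gripper":0.5},{"wx":0,"wy":0,"wz":0,"tx":0,"ty":0,"tz":0,"gripper":0.5},{"wx":0,"wy":0,"wz":0,"tx":0,"ty":0,"tz":0,"gripper":0.5}]' | tail -6
sed -i 's/np.mean(\[/np.median([/' ptr.py; python3 deck.py 2>/dev/null; python3 ptr.py
```

```text
time_s: 31.22
tool_pos: [0.5506, 0.0937, 0.0222]
tool_rot: [179.9, -0.3, 97.7]
force: [-1.8, 9.9, 5.3]
grip_width: 0.0416
grasp_force: 45.0
time_s: 31.63
tool_pos: [0.5502, 0.0875, 0.0211]
tool_rot: [-179.9, 0.1, 97.4]
force: [-0.0, -0.1, 0.2]
grip_width: 0.0603
grasp_force: 0.0
edge rise from deck 27.0, from stone slope 26.7; tip inserted nan -> edge rise nan; TCP Y 18.1; pointer rise 22.0 T 31.7833
[[60 58 60 59 60 57 58 57 56 57 56 54 55 53]
 [58 58 56 57 56 54 55 58 12 11 13 15 14 14]
 [53 51 53 53 53 54 52 13 12 11 12 16 15 15]
 [11 12 53 54 53 53 52 13 51 52 52 57 83 82]
 [12 12 53 53 53 52 52 51 54 52 52 56 80 82]
 [12 12 52 52 52 53 51 54 54 54 52 57 66 72]
 [12 12 52 53 53 54 52 53 54 53 54 57 57 56]
 [13 14 12 52 53 53 54 54 52 54 54 57 58 56]
 [12 12 11 13 12 12 13 14 12 14 14 12 12 12]]
pointer top 52.82029343856961 0.5333107073124977 clip top 52.94100253727034 1.0425959339138973 table/plank 11.944618101429775
```

The pointer is level within about 0.5 mm (tops 52.8 vs 52.8) after release. Retreating straight up, then a final check.

```bash

python3 -m creep '[{"wx":0,"wy":0,"wz":0,"tx":0,"ty":0,"tz":-4,"gripper":0.5},{"wx":0,"wy":0,"wz":0,"tx":2,"ty":0,"tz":-15,"gripper":0.5},{"wx":0,"wy":0,"wz":0,"tx":8,"ty":0,"tz":-40,"gripper":0.5},{"wx":0,"wy":0,"wz":0,"tx":25,"ty":0,"tz":-75,"gripper":0.5},{"wx":0,"wy":0,"wz":0,"tx":50,"ty":0,"tz":-110,"gripper":0.5}]' | tail -6
python3 -m creep '[{"wx":0,"wy":0,"wz":0,"tx":30,"ty":0,"tz":-20,"gripper":0.5},{"wx":0,"wy":0,"wz":0,"tx":65,"ty":0,"tz":-40,"gripper":0.5},{"wx":0,"wy":0,"wz":0,"tx":100,"ty":0,"tz":-60,"gripper":0.5},{"wx":0,"wy":0,"wz":0,"tx":100,"ty":0,"tz":-60,"gripper":0.5}]' | head -3
python3 deck.py; python3 ptr.py | tail -1
python3 - <<'E'
from h import *
a=np.radians(7.7); ex=np.array([np.cos(a),np.sin(a)]); ey=np.array([-ex[1],ex[0]]); c=np.array([.563,.0014])+.0696*ey
im,d=optics.read_camera('top'); P=cloud('top',d); X=(P[...,:2]-c)@ex*1000; Y=(P[...,:2]-c)@ey*1000; Z=P[...,2]*1000
m=(Y>3)&(Y<75)&(abs(X)<35)&(Z>30)&(Z<80); r=cv2.minAreaRect(np.stack([X[m],Y[m]],1).astype(np.float32)); print('wedge',r, np.polyfit(Y[m],Z[m],1))
dz=Z-36-27/235*(Y+235); m=(dz>15)&(dz<30)&(Y>-210)&(Y<-40)&(abs(X)<45); r=cv2.minAreaRect(np.stack([X[m],Y[m]],1).astype(np.float32)); print('stone',r,np.median(dz[m]))
cv2.imwrite('pics/final.png',cv2.resize(im[140:300,180:440,::-1],(780,480),interpolation=cv2.INTER_CUBIC))
E
```

```text
time_s: 32.6
tool_pos: [0.5441, 0.1355, 0.1324]
tool_rot: [-180.0, 0.1, 97.2]
force: [2.4, 0.5, -0.4]
grip_width: 0.0654
grasp_force: 0.0
time_s: 32.93
tool_pos: [0.5307, 0.2479, 0.1958]
tool_rot: [179.6, -0.5, 98.2]
edge rise from deck 27.0, from stone slope 26.7; tip inserted 122.0 -> edge rise 26.9; TCP Y 168.1; pointer rise 22.0 T 33.0833
pointer top 53.11000969324654 0.8295505257800624 clip top 52.363128473728814 1.0299324688154163 table/plank 12.112396546735464
wedge ((0.25359535217285156, 30.293813705444336), (54.738182067871094, 43.00810241699219), 89.05628967285156) [ 0.23173797 48.43430168]
stone ((1.7928504943847656, -127.52882385253906), (149.80569458007812, 50.61183547973633), 89.86878204345703) 22.306929991004644
```

View pics/final.png

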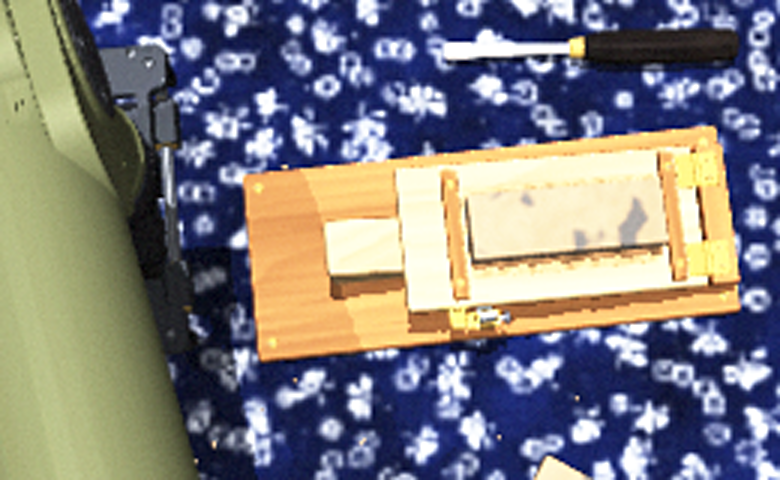

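The final view shows the wedge centred under the free end at (363,250), the stone flat between the cleats at (563,220), the pointer beside the clip at (475,320) and the chisel untouched. Handing in.

```bash
python3 -c "
from cell import env
print(env.sign_off())"
```

```text
the job is handed in; nothing more can be done
None
```

I handed the job in at about 33 s: the whetstone lies flat between the cleats, and the wedge is centred and carrying the deck with the pointer within about 1 mm of the clip tip by the cameras; the first wedge push jammed and was redone, and the hand-in gave no verdict.

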